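# Sort mould clamp studs on the pitch gauge and lock the case

### The job

Sort the loose clamp studs by thread pitch into the blue gauge case: lay every coarse stud in a seat of the brass gauge plate and every fine one in a seat of the aluminium plate, threads fully down between the notches. Then close both green lid halves fully so that they meet edge to edge, and last lock the case by turning only the small inner knob clockwise until its red pointer meets the red mark on the deck, without dragging the black ring around it. Leave the glass dome, the wooden block and the yellow tin where they stand.

Things in the scene. Friction and masses are not known exactly. Their poses are not given: they have to be found in the camera images.
- case: blue steel case, fixed. Origin at the bench under the middle of the bed; x away from the robot at yaw 0, y along the case. Bed 156 (x) by 267 (y) inside, floor at 8, walls 58 mm high, holding two gauge plates (order varies). Lid hinges run along y at x = -80 (near_lid) and +80 mm (far_lid), 58 mm up. At +y (135 to 238 mm) a 50 mm high deck carries the lock dial, axis at x 0, y 190 mm
- coarse_seat0 (a point): seat of the brass (coarse) gauge plate: 4 mm thick V-notched teeth (45-degree flanks) at 32.5 and 53.5 mm either side of the middle along x, the middle 50 mm free for fingers. Point: where a seated stud's middle lies, 36 mm above the bench (case floor 28 lower, tooth tops 8 higher); stud axis along this point's x (the case's x), either way round; z up. The next seat is 60 mm away along y
- coarse_seat1 (a point): the other seat of the brass plate, as coarse_seat0. In every seat a stud of the right pitch within 3 mm lengthwise drops between the teeth, its core on the V flanks; one of the wrong pitch or shifted rides on the teeth 5 mm or more too high
- fine_seat0 (a point): seat of the aluminium (fine) gauge plate: as coarse_seat0, but its teeth stand at 29 and 43 mm either side of the middle
- fine_seat1 (a point): the other seat of the aluminium plate, as fine_seat0
- coarse1: dark steel double-ended stud, 116 mm long, 0.35 kg, along its x axis: in the middle a square grip collar (30 mm long, 32 x 32), threads of 31 mm diameter on a 20 mm core at both ends, alike. Origin on the axis at mid-length (16 mm up when lying on the bench). COARSE: 21 mm pitch, two wide-spaced turns at each end (22, 43 mm from the middle). May be absent
- coarse2: dark steel double-ended stud, 116 mm long, 0.35 kg, along its x axis: in the middle a square grip collar (30 mm long, 32 x 32), threads of 31 mm diameter on a 20 mm core at both ends, alike. Origin on the axis at mid-length (16 mm up when lying on the bench). COARSE: 21 mm pitch, two wide-spaced turns at each end (22, 43 mm from the middle). May be absent
- fine1: dark steel double-ended stud, 116 mm long, 0.35 kg, along its x axis: in the middle a square grip collar (30 mm long, 32 x 32), threads of 31 mm diameter on a 20 mm core at both ends, alike. Origin on the axis at mid-length (16 mm up when lying on the bench). FINE: 14 mm pitch, three close turns at each end (22, 36, 50 mm from the middle). May be absent
- fine2: dark steel double-ended stud, 116 mm long, 0.35 kg, along its x axis: in the middle a square grip collar (30 mm long, 32 x 32), threads of 31 mm diameter on a 20 mm core at both ends, alike. Origin on the axis at mid-length (16 mm up when lying on the bench). FINE: 14 mm pitch, three close turns at each end (22, 36, 50 mm from the middle). May be absent
- near_lid (a joint): angle of the green lid half hinged at the case's near (-x) side: 0 closed (level), grows as it opens, stop 1.85, starts at 1.65 to 1.8 (just past upright, leaning outwards). Stiff hinge: stays where left, moves with 2 to 4 N at the edge. Plate 79 mm from hinge to free edge, 268 mm along y, closed 58 to 61 mm above the bench. Can be pushed over from outside with closed fingers, then pressed down
- far_lid (a joint): angle of the other green lid half, hinged at the case's far (+x) side; the mirror image of near_lid. Closed, the two meet above the middle of the bed; either may be closed first
- near_lid_edge (a point): middle of the near lid's free edge, on its outer face, where an aluminium lip 12 mm high and 4 mm thick runs along the edge (closed: it stands up to 73 mm above the bench)
- far_lid_edge (a point): the same point of the far lid
- knob_grip (a point): middle of the grip bar of the inner knob, on the dial's axis, 81.5 mm above the bench; aluminium bar 34 mm long (this point's x axis), 12 mm thick (y) and 30 mm high (66.5 to 96.5 mm above the bench). A red stripe on its top runs to the -x end: the pointer
- knob (a joint): angle of the inner knob, grows clockwise seen from above; 0 when the pointer points to the case's -x; starts between -0.25 and 0.25; the red mark on the deck is at 1.25, the stops at -0.5 and 2.0. Stays where it is left, turns with 0.03 N m
- ring_mark (a point): red mark near the rim of the black outer ring, 32 mm from the dial's axis. The ring, 68 mm across, lies round the foot of the inner knob, its top 62 mm above the bench (4.5 mm below the bar); it turns at a touch and must stay as it is
- glass_dome: solid clear glass dome, 72 mm across and 120 mm high, origin at its underside; a bystander
- wood_block: dark wooden block, 64 mm across and 50 mm high, origin at its underside; a bystander
- wax_tin: yellow tin, 72 mm across and 70 mm high, origin at its underside; a bystander
Not all that is in view belongs to the job. Leave any orange or pink look-alike of the coarse1 alone. Leave any turquoise look-alike of the fine2 alone.

How it is judged:
By the outcome, as a careful person would: the job done as asked, in the order asked, and still so for the second after the job is handed in, with the robot touching nothing.
Of coarse1, coarse2, fine1, fine2 only 3 to 4 are there at a start; the rules pass over those that are not, and their reading is None.
At some moment in a run one of coarse1, coarse2, fine1, fine2 may be knocked a few centimetres aside while the robot is not near it.
Once in a run the grip may slacken for a moment while it holds something.
It also fails if it takes over 208 s, if anything falls off the work surface, if the arm or the gripper's body presses on something with over 40 N, if the wrist force passes 120 N, or if a joint passes its speed limit or range.

### The arm

A 7-joint arm with a two-finger parallel gripper is mounted at the origin on the work surface. World frame = base frame: x ahead of the robot, y to its left, z up, the work surface at z = 0. Lengths are in m, angles in rad, forces in N, time in s.
With the tool pointing down it reaches from about 0.425 to 0.95 m from the base axis. Payload 16.7 kg.
Tool frame: the origin (TCP) lies where the fingers leave the gripper's body, on its centre line; the fingertips stand 97 mm ahead of it and the grasp point (between the pads) lies 78 mm ahead of it (r.grip_depth is the distance from the TCP to the grasp point, in m); z points along the fingers, y is the line along which they close (so a half turn about z gives the same grasp; the last joint's range is limited). The gripper opens to 94 mm and grips with 3 to 60 N. Pads are 16 mm wide; open, the fingers measure 119 mm over their backs; the gripper's body (75 mm by 177 mm) begins 78 mm behind the grasp point.
Start: joints at [-1.256, 0.426, 0.074, 1.606, -0.034, 1.111, -0.067], TCP at [0.302, 0.604, 0.303] pointing down, gripper open.
Joint ranges: [-2.85, 2.85], [-0.5, 2.14], [-1.23, 1.37], [0.21, 2.46], [-1.02, 4.16], [0.16, 2.05], [-2.73, 2.73]. Speed limits (rad/s): [1.89, 1.89, 2.39, 2.39, 3.01, 3.01, 3.01].

### API

Orientations are given as a rotation vector (axis times angle).
In Python, from cell import r gives the robot as it stands.
- The arm moves only by the tool move_arm, never from a script. Its argument "motion" is text: rows parted by semicolons, each of 7 numbers parted by spaces: the closure, from -1 (fully open) to 1 (shut), so that 0 is half open, then the shift along the tool's x, y, z in m, then the turn, a rotation vector about the tool's x, y, z in degrees. In form: jaw x y z wx wy wz; .... A call has 1 to 5 rows; each row is the pose to reach, as a shift and turn from the pose commanded when the call began, along the tool's axes at that moment; what a row does not reach only later rows make up. A row lasts 1/8 s, in which the tool goes at most 62.5 mm and 10.7 degrees, less where a joint would pass 70% of its speed; a pose out of reach is approached as far as the arm can. A call with a gripper value outside its range is refused whole. The fingers move at their own pace and stop on an object; the grip force is fixed at half the most. Time passes only in rows, so rows that repeat a pose let the fingers close. It gives the time, the measured TCP pose, the force, the opening and the grip force at its end, in the units of the state.
- r.read_state(): the state, without advancing time (a new reading comes with each control period).
- r.get_image(name): name is "scene" or "top" or "wrist"; returns a dict with "frame" (480x640x3 uint8, red, green, blue), "z_map" (480x640 float32, m along the optical axis (not along the pixel's ray), 0 where there is no reading), "fov_y" (degrees; the focal length in pixels is half the picture's height over the tangent of half this angle, whatever the lens; pixels are square), "cx", "cy" (the principal point, pixels), "position" and "attitude" of the camera in the world; the wrist camera has in their place "tool_from_camera" (4x4, takes a point from camera to tool coordinates, whose origin is the TCP and whose axes are the flange's). Camera axes: x right, y down, z forward; pixel columns grow to the right and rows downward; lengths in m; the calibration is good to about 2 mm. A picture is of the moment at which its call begins: read the wrist's pose just before it.
- r.close_job(): hands the job in; it is judged then, once.
Trained networks look in a picture, given as the dict that the camera call returned (one of the last four; its "shot" number tells which), for a name from the list of things; names that differ only in an ending like _2 or _b are one class to them, and where a whole thing is asked for, a point or a joint stands for the part that bears it (a point fixed in the world has none). Each returns a list of dicts, best first, with "p" (0 to 1); they miss things now and then, are a little off and sometimes report something else, mostly with a low value. They report only what shows in the picture. A call takes as long as a camera call. They do not tell look-alikes from the thing itself.
- r.boxes_of(picture, target): "box" ([centre column, centre row, width, height] in pixels, round what is visible of it).
- r.masks_of(picture, target): "pixels" (480x640 bool, what is visible of it) and "box" ([centre column, centre row, width, height] in pixels, round what is visible of it).
The state is a dict: "time_s": time; "qpos": joint angles; "qd": joint speeds; "effort": joint torques, N m; "tcp_pos": TCP position; "tool_rot": TCP orientation; "ft_force": force on the tool from outside, world axes, zero at the start; "ft_torque": the same for the moment, N m; "opening": finger opening in m; "gripper_force": force on a finger pad.
Only numpy, scipy, OpenCV 4.12 (cv2) and the standard library are available. Lean on these libraries where they do the work, as an engineer would, in place of code of your own. Each camera call takes 0.05 s, during which the arm holds its last target. There are 200 camera calls.

## Working session

There is one attempt and no reset: what is moved stays moved. The work goes in short steps, Python scripts to look and compute and a tool call to move; the robot and the scene stay as the last step left them, time stands still between calls to the robot, and variables do not carry over. Pictures are saved under pics/ and viewed, at most 14 in all, crops included, and the job is handed in when it is done.

Besides the shell and the picture viewer there is one more tool, called after "Emit:" as name(argument=value, ...) on one line, values as JSON. move_arm: Moves the arm, as the interface text tells. Its arguments: {"type":"object","properties":{"motion":{"type":"string"}},"required":["motion"]}

```bash
mkdir -p pics; ls
cat > h.py <<'E'
import numpy as np, cv2
from scipy.spatial.transform import Rotation as R
from cell import r
def pts(im, T=None):
    """world points HxWx3"""
    z=im["z_map"]; f=240/np.tan(np.radians(im["fov_y"])/2)
    v,u=np.mgrid[0:480,0:640]
    P=np.stack([(u-im["cx"])/f*z,(v-im["cy"])/f*z,z],-1)
    if "position" in im:
        a=np.array(im["attitude"]); M=a if a.shape==(3,3) else R.from_rotvec(a).as_matrix()
        return P@M.T+np.array(im["position"])
    s=T; M=np.array(im["tool_from_camera"]); P=P@M[:3,:3].T+M[:3,3]
    return P@R.from_rotvec(s["tool_rot"]).as_matrix().T+np.array(s["tcp_pos"])
def save(im,n,crop=None,s=1):
    a=im["frame"][...,::-1]
    if crop: a=a[crop[1]:crop[3],crop[0]:crop[2]]
    cv2.imwrite("pics/"+n,cv2.resize(a,None,fx=s,fy=s,interpolation=cv2.INTER_CUBIC))
def shot(name):
    s=r.read_state(); im=r.get_image(name); return im,pts(im,s)
E
python3 - <<'E'
from h import *
s=r.read_state(); print({k:np.round(v,3) for k,v in s.items()})
a,_=shot("scene"); b,P=shot("top"); save(a,"s0.png"); save(b,"t0.png")
print(a["position"],a["attitude"],b["position"],b["attitude"],b["fov_y"])
for n in ["coarse1","fine1","case","near_lid","far_lid","knob","ring_mark","glass_dome","wood_block","wax_tin"]:
    for d in r.masks_of(b,n)[:5]:
        m=d["pixels"]&(b["z_map"]>0); print(n,round(d["p"],2),np.round(d["box"]),np.round(np.median(P[m],0),3))
E
```

```text
pics
{'time_s': np.float64(0.0), 'qpos': array([-1.257,  0.427,  0.074,  1.607, -0.034,  1.111, -0.067]), 'qd': array([-0.001, -0.   ,  0.001, -0.001,  0.   , -0.   ,  0.002]), 'effort': array([-1.0000e-03, -9.3583e+01,  3.6660e+00, -4.5420e+01, -4.9000e-02,
        2.0000e-02,  0.0000e+00]), 'tcp_pos': array([0.302, 0.603, 0.302]), 'tool_rot': array([-7.220e-01, -3.057e+00,  2.000e-03]), 'ft_force': array([ 0.846, -0.51 , -0.473]), 'ft_torque': array([ 0.034, -0.01 ,  0.014]), 'gripper_force': np.float64(0.0), 'opening': np.float64(0.094)}
[ 1.21611465 -0.30865722  1.22872414] [-2.25819167 -1.41959277  0.38406555] [ 0.47954555 -0.02070583  1.3392244 ] [-2.19127986  2.1368058  -0.09542431] 47.348866580914944
coarse1 0.79 [415. 308.  24.  48.] [ 0.45  -0.23   0.027]
coarse1 0.77 [471. 246.  18.  50.] [ 0.601 -0.354  0.027]
coarse1 0.76 [512. 198.  49.  17.] [ 0.714 -0.455  0.028]
coarse1 0.74 [515. 273.  30.  47.] [ 0.537 -0.461  0.027]
coarse1 0.24 [316. 289. 131.  19.] [0.486 0.012 0.135]
fine1 0.95 [413. 245.  26.  43.] [ 0.6   -0.212  0.028]
fine1 0.67 [457. 170.  30.  42.] [ 0.781 -0.325  0.028]
fine1 0.63 [463. 306.  27.  48.] [ 0.451 -0.344  0.028]
case 0.77 [296. 244. 165.  99.] [0.591 0.088 0.054]
case 0.35 [471. 246.  22.  50.] [ 0.598 -0.354  0.027]
near_lid 0.66 [315. 289. 128.  16.] [0.486 0.009 0.135]
near_lid 0.54 [234. 255.  10.  18.] [0.563 0.202 0.093]
far_lid 0.89 [310. 205. 121.  25.] [0.672 0.025 0.119]
knob 0.7 [234. 254.  11.  17.] [0.564 0.203 0.091]
ring_mark 0.56 [234. 256.  31.  30.] [0.561 0.2   0.062]
ring_mark 0.35 [394. 184.  37.  25.] [ 0.734 -0.167  0.069]
glass_dome 0.96 [164. 213.  41.  31.] [0.652 0.365 0.087]
glass_dome 0.66 [471. 245.  18.  50.] [ 0.6   -0.354  0.027]
wood_block 0.76 [153. 294.  33.  33.] [0.466 0.391 0.049]
wax_tin 0.98 [395. 184.  33.  31.] [ 0.735 -0.167  0.069]
wax_tin 0.39 [291. 253.  50.  50.] [0.574 0.077 0.013]
```

Run:
```python
from h import *
a=cv2.imread("pics/t0.png"); c=cv2.resize(a[140:345,130:550],None,fx=1.9,fy=1.9,interpolation=cv2.INTER_CUBIC); cv2.imwrite("pics/t0c.png",c)
```

```text
(no output)
```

View pics/t0c.png

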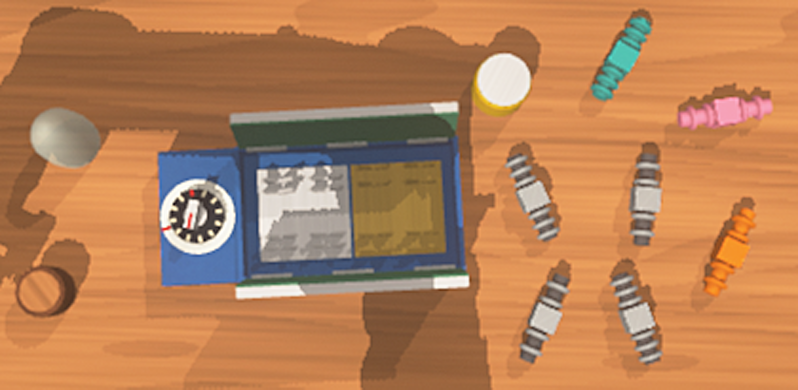

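View pics/s0.png

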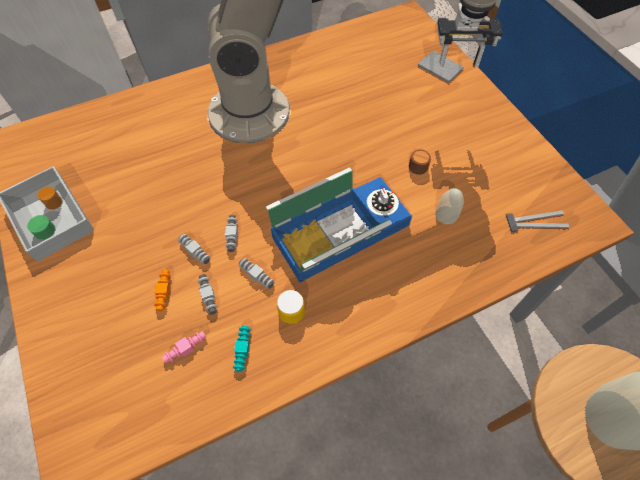

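Top view candidates: grey studs at full-picture pixels (415,308), (471,246), (413,245) and (463,306). Look-alikes are turquoise (457,170), pink (512,198) and orange (515,273), and I'll leave those alone. The brass plate is on the right (-y) and the aluminium one on the left. Next I look closer with the wrist camera.

```bash
cat >> h.py <<'E'
def down(psi): return R.from_euler('z',psi,degrees=True)*R.from_matrix(np.diag([1.,-1,-1]))
def rel(targets, start=None):
    """targets (x,y,z of TCP, psi deg): prints shift, turn of each from the previous pose"""
    s=r.read_state(); p,q=(np.array(s["tcp_pos"]),R.from_rotvec(s["tool_rot"])) if start is None else (np.array(start[:3]),down(start[3]))
    for t in targets:
        d=q.inv().apply(np.array(t[:3])-p); w=(q.inv()*down(t[3])).as_rotvec(degrees=True)
        print(np.round(d,4),np.round(w,1)); p,q=np.array(t[:3]),down(t[3])
def here():
    s=r.read_state(); q=R.from_rotvec(s["tool_rot"]).as_matrix(); print("tcp",np.round(s["tcp_pos"],4),"psi",np.round(np.degrees(np.arctan2(q[1,0],q[0,0])),1),"F",np.round(s["ft_force"],1),"open",np.round(s["opening"],4),"g",np.round(s["gripper_force"],1),"t",np.round(s["time_s"],1),"q",np.round(s["qpos"],2)); return s
E
python3 - <<'E'
from h import *
here(); im,_=shot("wrist"); print(np.round(im["tool_from_camera"],3),im["fov_y"])
rel([(.5,.05,.40,180),(.46,-.28,.40,180)])
E
```

```text
tcp [0.302  0.6037 0.3027] psi 153.4 F [-0.  -0.1  0.3] open 0.0939 g 0.0 t 0.6 q [-1.26  0.43  0.07  1.61 -0.03  1.11 -0.07]
[[-0.001 -0.968 -0.249  0.073]
 [ 1.    -0.    -0.001 -0.   ]
 [ 0.001 -0.249  0.968 -0.082]
 [ 0.     0.     0.     1.   ]] 65.3839508528319
[-0.4248 -0.4065 -0.0973] [ -0.   -0.  -26.6]
[ 0.04 -0.33  0.  ] [0. 0. 0.]
```

Emit:
move_arm(motion="-1 -0.042 -0.04 -0.01 0 0 -5; -1 -0.085 -0.08 -0.02 0 0 -10; -1 -0.127 -0.12 -0.03 0 0 -15; -1 -0.17 -0.16 -0.04 0 0 -21; -1 -0.21 -0.2 -0.05 0 0 -26.6")

```text
time_s: 1.27
tcp_pos: [0.4008, 0.3288, 0.3532]
tool_rot: [-0.005, 3.141, 0.001]
ft_force: [1.3, 0.1, 0.4]
opening: 0.0939
gripper_force: 0.0
```

Run:
```python
from h import *
here()
rel([(.5,.05,.40,180),(.46,-.28,.40,180)])
```

```text
tcp [0.4008 0.3288 0.3532] psi -179.8 F [1.3 0.1 0.4] open 0.0939 g 0.0 t 1.3 q [-0.91  0.12  0.11  1.9  -0.01  1.12  0.78]
[-0.0982 -0.2792 -0.0469] [0.  0.  0.2]
[ 0.04 -0.33  0.  ] [0. 0. 0.]
```

Emit:
move_arm(motion="-1 -0.02 -0.056 -0.01 0 0 0; -1 -0.04 -0.112 -0.02 0 0 0; -1 -0.06 -0.168 -0.03 0 0 0; -1 -0.08 -0.224 -0.04 0 0 0; -1 -0.098 -0.279 -0.047 0 0 0")

```text
time_s: 1.9
tcp_pos: [0.4988, 0.0498, 0.4005]
tool_rot: [-0.0, 3.14, 0.001]
ft_force: [0.4, 0.7, 0.8]
opening: 0.0938
gripper_force: 0.0
```

Emit:
move_arm(motion="-1 0 0 0 0 0 0; -1 0 0 0 0 0 0")

```text
time_s: 2.15
tcp_pos: [0.4983, 0.0522, 0.3997]
tool_rot: [0.0, -3.142, -0.0]
ft_force: [0.0, -0.1, 1.4]
opening: 0.0941
gripper_force: 0.0
```

Run:
```python
from h import *
here()
im,P=shot("wrist"); save(im,"w1.png"); np.savez("w1.npz",P=P,frame=im["frame"])
for n in ["coarse1","fine1","case","knob","ring_mark"]:
    for d in r.masks_of(im,n)[:5]:
        m=d["pixels"]&(im["z_map"]>0); print(n,round(d["p"],2),np.round(d["box"]),np.round(np.median(P[m],0),3))
```

```text
tcp [0.4983 0.0522 0.3997] psi -180.0 F [ 0.  -0.1  1.4] open 0.0941 g 0.0 t 2.2 q [-0.59  0.05  0.37  1.88 -0.02  1.22  1.36]
coarse1 0.63 [ 18. 276.  34.  86.] [ 0.594 -0.346  0.025]
coarse1 0.59 [ 95. 159.  44.  95.] [ 0.446 -0.221  0.026]
fine1 0.76 [125. 277.  69.  79.] [ 0.596 -0.207  0.026]
fine1 0.61 [ 19. 175.  38.  66.] [ 0.47  -0.327  0.023]
case 0.77 [316. 291. 357. 218.] [0.566 0.101 0.052]
case 0.49 [457. 258.  58.  46.] [0.549 0.2   0.062]
knob 0.64 [459. 270.  30.  31.] [0.56  0.203 0.09 ]
knob 0.34 [ 18. 176.  35.  70.] [ 0.47  -0.327  0.023]
ring_mark 0.88 [455. 259.  59.  50.] [0.55  0.201 0.062]
```

View pics/w1.png

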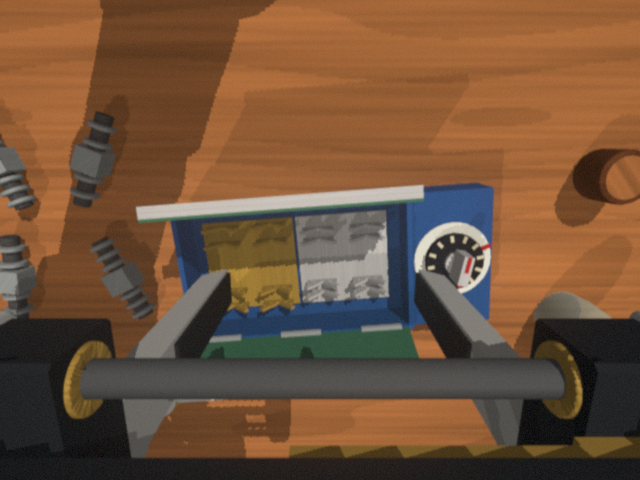

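Coarse studs (two wide turns) show at (95,159) and (15,278); fine ones (three close turns) at (125,277) and (15,175). Brass plate is left at (250,265), aluminium at (345,255), and the dial is at (458,260).

Run:
```python
from h import *
from scipy.optimize import least_squares
def ana(tag,F,P):
    hsv=cv2.cvtColor(F,cv2.COLOR_RGB2HSV); H,S,V=hsv[...,0].astype(int),hsv[...,1],hsv[...,2]; z=P[...,2]
    reg=(P[...,0]>.42)&(P[...,0]<.75)&(P[...,1]>-.2)&(P[...,1]<.3)
    blue=(abs(H-110)<14)&(S>110)&reg
    for n,m in [("deck",blue&(abs(z-.05)<.004)),("walltop",blue&(abs(z-.058)<.003)),("blue>45",blue&(z>.045)&(z<.065)),("brass",reg&(abs(H-23)<8)&(S>110)&(z<.045)&(z>.005)),("ring",reg&(abs(z-.062)<.0025)&(S<70)&(P[...,1]>.13))]:
        m=cv2.morphologyEx(m.astype(np.uint8),cv2.MORPH_OPEN,np.ones((2,2)))>0
        p=P[m][:,:2].astype(np.float32)
        if len(p)<10: print(tag,n,len(p)); continue
        print(tag,n,len(p),np.round(np.array(cv2.minAreaRect(p)[0]),4),np.round(cv2.minAreaRect(p)[1],4),round(cv2.minAreaRect(p)[2],2), np.round(cv2.minEnclosingCircle(p)[0],4) if n=="ring" else "")
im,P=shot("top"); ana("top",im["frame"],P)
d=np.load("w1.npz"); ana("w",d["frame"],d["P"])
```

```text
top deck 560 [0.563  0.1172] [0.2762 0.1662] 89.85 
top walltop 42 [0.6095 0.0147] [0.1021 0.279 ] 5.49 
top blue>45 793 [0.5653 0.0613] [0.1863 0.3806] 5.47 
top brass 1983 [ 0.6119 -0.0901] [0.1524 0.268 ] 36.05 
top ring 0
w deck 4250 [0.5492 0.0878] [0.403  0.2436] 87.54 
w walltop 1286 [0.5666 0.0228] [0.2709 0.2839] 7.85 
w blue>45 5833 [0.5517 0.084 ] [0.415  0.2469] 86.01 
w brass 6915 [ 0.5352 -0.0325] [0.136  0.2415] 81.56 
w ring 1494 [0.5171 0.1582] [0.2426 0.1386] 19.45 [0.5242 0.1319]
```

Run:
```python
from h import *
d=np.load("w1.npz"); F,P=d["frame"],d["P"]
hsv=cv2.cvtColor(F,cv2.COLOR_RGB2HSV); H,S,V=hsv[...,0].astype(int),hsv[...,1].astype(int),hsv[...,2]; z=P[...,2]
def comp(m,seed=None):
    m=cv2.morphologyEx(m.astype(np.uint8),cv2.MORPH_OPEN,np.ones((3,3)))
    n,l,st,_=cv2.connectedComponentsWithStats(m); k=1+np.argmax(st[1:,4]); return l==k
reg=(P[...,1]>-.2)&(P[...,1]<.3)
blue=(abs(H-112)<14)&(S>110)&reg
def rect(n,m):
    p=P[m][:,:2].astype(np.float32); q=cv2.minAreaRect(p); print(n,len(p),np.round(q[0],4),np.round(q[1],4),round(q[2],2),"z",np.round(np.median(P[m][:,2]),4))
print(hsv[200,455],hsv[265,230],hsv[255,345],z[200,455],z[265,230])
rect("deck",comp(blue&(abs(z-.05)<.005)&(P[...,1]>.12)))
rect("brass",comp((abs(H-hsv[245,240,0].astype(int))<7)&(S>150)&(z<.045)&(z>.004)&reg&(np.mgrid[0:480,0:640][0]>205)&(np.mgrid[0:480,0:640][1]<305)))
# silver plate
rect("alu",comp((S<60)&(z<.045)&(z>.0)&reg&(np.mgrid[0:480,0:640][1]<395)&(np.mgrid[0:480,0:640][1]>290)))
m=comp((abs(z-.062)<.004)&(S<80)&(P[...,1]>.14)); p=P[m][:,:2]; rect("ring",m); print(np.round(cv2.minEnclosingCircle(p.astype(np.float32)),4) if 0 else cv2.minEnclosingCircle(p.astype(np.float32)))
# lid lip near: white top
m=comp((S<60)&(z>.115)&(z<.15)&reg); rect("lip",m)
# edges deck: line fit of the image-upper edge (near x min) and right edge
dk=comp(blue&(abs(z-.05)<.005)&(P[...,1]>.12))
for ax,nm in ((0,"xmin edge"),(1,"ymax edge")):
    q=P[dk][:,:2]; o=1-ax; e=[]
    for b in np.arange(q[:,o].min()+.01,q[:,o].max()-.01,.004):
        k=q[abs(q[:,o]-b)<.002]
        if len(k)>3: e.append((b,k[:,ax].min() if ax==0 else k[:,ax].max()))
    e=np.array(e); l=cv2.fitLine(e.astype(np.float32),cv2.DIST_HUBER,0,.001,.001).ravel(); print(nm,l)
```

```text
[108 152 131] [ 20 175 111] [ 23  18 116] 0.05119061631031124 0.013777037021210026
deck 3025 [0.5111 0.2035] [0.0661 0.0939] 5.28 z 0.0497
brass 4562 [ 0.5819 -0.0405] [0.1153 0.1119] 5.3 z 0.0134
alu 7887 [0.574  0.0787] [0.1224 0.1195] 4.53 z 0.0133
ring 1412 [0.5554 0.2096] [0.0673 0.0535] 75.25 z 0.0618
((0.5629670023918152, 0.20793786644935608), 0.034586433321237564)
lip 4040 [0.4805 0.0114] [0.0134 0.2683] 4.37 z 0.1367
xmin edge [ 0.99749887 -0.07068232  0.2010673   0.4788463 ]
ymax edge [0.99734724 0.07279088 0.5125688  0.2500652 ]
```

Emit:
move_arm(motion="-1 -0.028 0 0.028 0 0 0; -1 -0.056 0 0.056 0 0 0; -1 -0.084 0 0.084 0 0 0; -1 -0.112 0 0.115 0 0 0; -1 -0.112 0 0.115 0 0 0")

```text
time_s: 3.12
tcp_pos: [0.6106, 0.0522, 0.2818]
tool_rot: [0.001, -3.138, 0.003]
ft_force: [-0.1, -0.4, 0.2]
opening: 0.0937
gripper_force: 0.0
```

Emit:
move_arm(motion="-1 0 0 0 0 0 0")

```text
time_s: 3.25
tcp_pos: [0.6102, 0.052, 0.285]
tool_rot: [0.001, -3.141, 0.0]
ft_force: [-0.4, 0.6, 0.2]
opening: 0.0937
gripper_force: 0.0
```

Run:
```python
from h import *
here()
im,P=shot("wrist"); np.savez("w2.npz",P=P,frame=im["frame"])
# orthographic height map 1mm/px in nominal case frame
c=np.array([.578,.018]); y=np.radians(4.4); M=np.array([[np.cos(y),-np.sin(y)],[np.sin(y),np.cos(y)]])
q=(P[...,:2]-c)@M; z=P[...,2]
k=(abs(q[...,0])<.11)&(q[...,1]>-.15)&(q[...,1]<.25)&(z<.1)&(z>-.01)
px=np.round((q[k]+[.11,.15])*2000).astype(int); col=np.zeros((440,800,3),np.uint8); hm=np.zeros((440,800),np.uint8)
o=np.argsort(z[k]); col[px[o,0],px[o,1]]=im["frame"][k][o][:,::-1]; hm[px[o,0],px[o,1]]=np.clip(z[k][o]*2500,0,255)
kk=np.ones((3,3),np.uint8); cv2.imwrite("pics/ortho.png",np.vstack([cv2.dilate(col,kk),cv2.cvtColor(cv2.dilate(hm,kk),cv2.COLOR_GRAY2BGR)])[:, :][::1]);
a=cv2.imread("pics/ortho.png"); cv2.imwrite("pics/ortho.png",cv2.resize(a,(545,600)) if 0 else np.hstack([cv2.resize(a[:440],(800,440))]))
cv2.imwrite("pics/hm.png",cv2.dilate(hm,kk))
```

```text
tcp [0.6102 0.052  0.285 ] psi -180.0 F [-0.4  0.6  0.2] open 0.0937 g 0.0 t 3.2 q [-0.5   0.36  0.39  1.79 -0.16  1.03  1.52]Traceback (most recent call last):
  File "<stdin>", line 9, in <module>
IndexError: index 440 is out of bounds for axis 0 with size 440
```

```bash
cat > ortho.py <<'E'
from h import *
def ortho(P,F,c,yaw,name,zmax=.1):
    y=np.radians(yaw); M=np.array([[np.cos(y),-np.sin(y)],[np.sin(y),np.cos(y)]])
    q=(P[...,:2]-c)@M; z=P[...,2]
    k=(abs(q[...,0])<.109)&(q[...,1]>-.15)&(q[...,1]<.249)&(z<zmax)&(z>-.01)
    px=((q[k]+[.11,.15])*2000).astype(int); col=np.zeros((440,800,3),np.uint8)
    o=np.argsort(z[k]); col[px[o,0],px[o,1]]=F[k][o][:,::-1]
    cv2.imwrite(name,cv2.dilate(col,np.ones((3,3),np.uint8)))
    return q,z
E
python3 - <<'E'
from ortho import *
d=np.load("w2.npz"); q,z=ortho(d["P"],d["frame"],np.array([.578,.018]),4.4,"pics/ortho.png")
# walls/teeth statistics in case frame
hsv=cv2.cvtColor(d["frame"],cv2.COLOR_RGB2HSV)
k=(z>.032)&(z<.05)&(abs(q[...,0])<.065)&(abs(q[...,1])<.13)
h,e=np.histogram(q[k][:,0],np.arange(-.07,.0701,.002)); print("teeth x all",dict(zip(np.round(e*1000).astype(int),h)))
E
```

```text
teeth x all {np.int64(-70): np.int64(0), np.int64(-68): np.int64(0), np.int64(-66): np.int64(0), np.int64(-64): np.int64(0), np.int64(-62): np.int64(0), np.int64(-60): np.int64(0), np.int64(-58): np.int64(37), np.int64(-56): np.int64(148), np.int64(-54): np.int64(118), np.int64(-52): np.int64(0), np.int64(-50): np.int64(0), np.int64(-48): np.int64(1), np.int64(-46): np.int64(142), np.int64(-44): np.int64(142), np.int64(-42): np.int64(4), np.int64(-40): np.int64(0), np.int64(-38): np.int64(0), np.int64(-36): np.int64(105), np.int64(-34): np.int64(146), np.int64(-32): np.int64(168), np.int64(-30): np.int64(136), np.int64(-28): np.int64(3), np.int64(-26): np.int64(0), np.int64(-24): np.int64(0), np.int64(-22): np.int64(0), np.int64(-20): np.int64(0), np.int64(-18): np.int64(0), np.int64(-16): np.int64(0), np.int64(-14): np.int64(0), np.int64(-12): np.int64(0), np.int64(-10): np.int64(0), np.int64(-8): np.int64(0), np.int64(-6): np.int64(0), np.int64(-4): np.int64(0), np.int64(-2): np.int64(0), np.int64(0): np.int64(0), np.int64(2): np.int64(0), np.int64(4): np.int64(0), np.int64(6): np.
[... 163 characters left out ...]
t64(0), np.int64(20): np.int64(0), np.int64(22): np.int64(0), np.int64(24): np.int64(23), np.int64(26): np.int64(143), np.int64(28): np.int64(193), np.int64(30): np.int64(133), np.int64(32): np.int64(82), np.int64(34): np.int64(0), np.int64(36): np.int64(0), np.int64(38): np.int64(34), np.int64(40): np.int64(137), np.int64(42): np.int64(108), np.int64(44): np.int64(6), np.int64(46): np.int64(0), np.int64(48): np.int64(1), np.int64(50): np.int64(156), np.int64(52): np.int64(114), np.int64(54): np.int64(23), np.int64(56): np.int64(0), np.int64(58): np.int64(0), np.int64(60): np.int64(0), np.int64(62): np.int64(0), np.int64(64): np.int64(0), np.int64(66): np.int64(0), np.int64(68): np.int64(0)}
```

View pics/ortho.png

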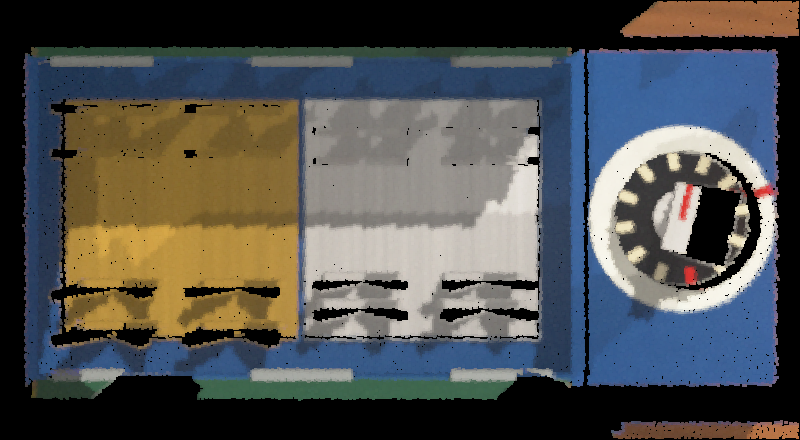

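Run:
```python
from ortho import *
d=np.load("w2.npz"); c=np.array([.578,.018]); y=np.radians(4.4); M=np.array([[np.cos(y),-np.sin(y)],[np.sin(y),np.cos(y)]])
P=d["P"]; q=(P[...,:2]-c)@M; z=P[...,2]
for pl,y0,xs in (("brass",-.06,(-.0535,-.0325,.0325,.0535)),("alu",.06,(-.043,-.029,.029,.043))):
  for x in xs:
    o=[]
    for s in (y0-.03,y0+.03):
        k=(z>.0355)&(z<.05)&(abs(q[...,0]-x+.0018)<.004)&(abs(q[...,1]-s)<.03)
        p=q[k]; o+=[len(p),np.round(np.median(p[:,0])*1000,1),np.round((p[:,1].min()+p[:,1].max())*500,1),np.round((np.percentile(p[:,1],2)+np.percentile(p[:,1],98))*500,1),np.round(np.ptp(p[:,1])*1000)]
        o.append(np.round(z[k].max()*1000,1))
    print(pl,x,o)
# studs seats: far field masks
F=d["frame"].astype(int); red=(F[...,0]>150)&(F[...,1]<70)&(F[...,2]<80)&(q[...,1]>.14)&(q[...,1]<.25)
n,l,st,ce=cv2.connectedComponentsWithStats(red.astype(np.uint8))
for i in range(1,n):
    if st[i,4]>4: print("red",st[i,4],np.round(np.median(q[l==i],0)*1000,1),np.round(np.median(z[l==i])*1000,1))
# dial ring circle
k=(abs(z-.062)<.003)&(np.hypot(q[...,0],q[...,1]-.19)<.045); p=q[k].astype(np.float32); print("ring",cv2.minEnclosingCircle(p),)
k=(z>.092)&(z<.1)&(np.hypot(q[...,0],q[...,1]-.19)<.045); print("bar",k.sum(),cv2.minAreaRect(q[k].astype(np.float32)))
```

```text
brass -0.0535 [104, np.float64(-54.4), np.float64(-89.1), np.float64(-88.6), np.float64(45.0), np.float64(41.2), 108, np.float64(-54.5), np.float64(-29.1), np.float64(-29.0), np.float64(45.0), np.float64(41.8)]
brass -0.0325 [97, np.float64(-33.6), np.float64(-88.8), np.float64(-88.8), np.float64(45.0), np.float64(41.2), 100, np.float64(-33.6), np.float64(-29.1), np.float64(-29.2), np.float64(45.0), np.float64(40.8)]
brass 0.0325 [94, np.float64(31.1), np.float64(-88.9), np.float64(-88.9), np.float64(45.0), np.float64(41.5), 96, np.float64(31.1), np.float64(-29.4), np.float64(-29.0), np.float64(44.0), np.float64(41.1)]
brass 0.0535 [98, np.float64(52.1), np.float64(-89.1), np.float64(-89.0), np.float64(44.0), np.float64(41.0), 102, np.float64(52.1), np.float64(-28.9), np.float64(-28.8), np.float64(45.0), np.float64(40.4)]
alu -0.043 [95, np.float64(-44.0), np.float64(30.7), np.float64(30.7), np.float64(45.0), np.float64(40.6), 100, np.float64(-43.9), np.float64(90.8), np.float64(91.0), np.float64(45.0), np.float64(40.6)]
alu -0.029 [95, np.float64(-30.1), np.float64(30.8), np.float64(30.9), np.float64(44.0), np.float64(41.2), 99, np.float64(-29.9), np.float64(90.8), np.float64(90.7), np.float64(45.0), np.float64(40.8)]
alu 0.029 [94, np.float64(27.5), np.float64(30.6), np.float64(30.6), np.float64(45.0), np.float64(40.8), 94, np.float64(27.6), np.float64(91.0), np.float64(90.9), np.float64(44.0), np.float64(41.3)]
alu 0.043 [99, np.float64(41.6), np.float64(30.5), np.float64(30.9), np.float64(45.0), np.float64(41.3), 97, np.float64(41.7), np.float64(90.5), np.float64(90.5), np.float64(44.0), np.float64(40.9)]
red 36 [-14.1 231.6] 51.7
red 96 [ -9.  192.5] 97.1
red 43 [ 27.4 194.9] 62.5
ring ((-0.00043620949145406485, 0.19084200263023376), 0.034513670951128006)
bar 912 ((-0.0010071787983179092, 0.19062969088554382), (0.013456292450428009, 0.03393378108739853), 76.88360595703125)
```

Emit:
move_arm(motion="-1 0.008 -0.06 0 0 0 0; -1 0.016 -0.12 0 0 0 0; -1 0.024 -0.18 0 0 0 0; -1 0.032 -0.24 0 0 0 0; -1 0.04 -0.3 0 0 0 0")

```text
time_s: 3.92
tcp_pos: [0.57, -0.2496, 0.2865]
tool_rot: [-0.002, 3.139, 0.0]
ft_force: [0.3, 0.1, -0.2]
opening: 0.0938
gripper_force: 0.0
```

Emit:
move_arm(motion="-1 0 -0.036 0 0 0 0; -1 0 -0.036 0 0 0 0; -1 0 -0.036 0 0 0 0")

```text
time_s: 4.3
tcp_pos: [0.5706, -0.2832, 0.2855]
tool_rot: [-0.001, 3.14, 0.001]
ft_force: [0.1, 0.5, 0.2]
opening: 0.0938
gripper_force: 0.0
```

```bash
cat > studs.py <<'E'
from ortho import *
def studs(im,P,lo=.002,hi=.045):
    F=im["frame"]; hsv=cv2.cvtColor(F,cv2.COLOR_RGB2HSV); z=P[...,2]
    out=[]
    k=(z>.009)&(z<hi)&(hsv[...,1]<75)&(P[...,1]<-.1)&(np.mgrid[0:480,0:640][0]<350)
    n,l,st,_=cv2.connectedComponentsWithStats(cv2.morphologyEx(k.astype(np.uint8),cv2.MORPH_CLOSE,np.ones((7,7))))
    for i in range(1,n):
        if st[i,4]<400: continue
        m=(l==i)&k; (c,s,a)=cv2.minAreaRect(P[m][:,:2].astype(np.float32))
        if max(s)>.2: continue
        box=cv2.boxPoints((c,s,a)); e=box[1]-box[0]; e2=box[2]-box[1]; e=e if np.hypot(*e)>np.hypot(*e2) else e2
        ang=np.degrees(np.arctan2(e[1],e[0]))%180
        # collar: bright top near z .032
        t=m&(z>.0285); cc=cv2.minAreaRect(P[t&(np.hypot(P[...,0]-c[0],P[...,1]-c[1])<.024)][:,:2].astype(np.float32)) if t.sum()>20 else None
        ys,xs=np.where(m); out.append((c,ang)); print("stud",np.round(c,4),"size",np.round(s,3),"axis",round(ang,1),"px",st[i,:4],"collar",cc and (np.round(cc[0],4),np.round(cc[1],3),round(cc[2],1)))
    return out
E
python3 - <<'E'
from studs import *
here(); im,P=shot("wrist"); save(im,"w3.png"); np.savez("w3.npz",P=P,frame=im["frame"],z_map=im["z_map"]); studs(im,P)
E
```

```text
tcp [ 0.5706 -0.2832  0.2855] psi -179.9 F [0.1 0.5 0.2] open 0.0938 g 0.0 t 4.3 q [-0.01  0.41  0.49  1.73 -0.22  1.05  2.13]
stud [ 0.4475 -0.2286] size [0.032 0.115] axis 156.6 px [350  10  75 137] collar (array([ 0.4475, -0.2285]), array([0.032, 0.048]), 66.6)
stud [ 0.4507 -0.3437] size [0.116 0.032] axis 21.1 px [213  13  79 139] collar (array([ 0.4506, -0.3437]), array([0.048, 0.032]), 21.4)
stud [ 0.6002 -0.3548] size [0.032 0.116] axis 175.0 px [229 191  39 118] collar (array([ 0.6   , -0.3548]), array([0.032, 0.047]), 85.0)
stud [ 0.5998 -0.2119] size [0.116 0.032] axis 24.6 px [362 193  58 112] collar (array([ 0.5998, -0.2119]), array([0.048, 0.032]), 24.4)
```

View pics/w3.png

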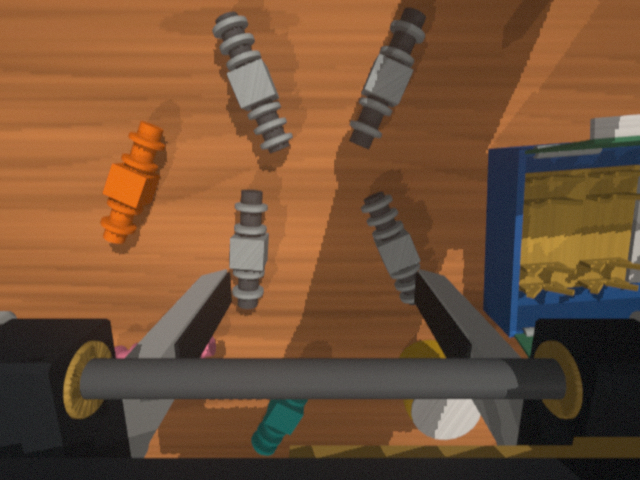

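The frame shows A coarse (388,78), B coarse (249,250), C fine (393,248) and D fine (252,80); orange (133,185) is ignored. I'll start with A.

Run:
```python
from h import *
rel([(.4475,-.2286,.19,156.6),(.4475,-.2286,.101,156.6)])
```

```text
[0.1233 0.0543 0.0953] [ 0.   0.1 23.5]
[0.    0.    0.089] [0. 0. 0.]
```

Emit:
move_arm(motion="-1 0.035 0.016 0.025 0 0 8; -1 0.07 0.032 0.05 0 0 16; -1 0.105 0.046 0.08 0 0 23.5; -1 0.123 0.054 0.095 0 0 23.5; -1 0.123 0.054 0.095 0 0 23.5")

```text
time_s: 4.97
tcp_pos: [0.4467, -0.2284, 0.1894]
tool_rot: [-0.636, -3.075, -0.002]
ft_force: [0.0, -0.0, 0.7]
opening: 0.0937
gripper_force: 0.0
```

Run:
```python
from h import *
here(); rel([(.4475,-.2286,.101,156.6)])
```

```text
tcp [ 0.4467 -0.2284  0.1894] psi 156.6 F [ 0.  -0.   0.7] open 0.0937 g 0.0 t 5.0 q [-0.13  0.33  0.56  2.12 -0.25  0.76  1.76]
[-0.001   0.      0.0884] [ 0.  -0.1  0. ]
```

Emit:
move_arm(motion="-1 -0.001 0 0.045 0 0 0; -1 -0.001 0 0.08 0 0 0; -1 -0.001 0 0.088 0 0 0; -1 -0.001 0 0.088 0 0 0; 1 -0.001 0 0.088 0 0 0")

```text
time_s: 5.6
tcp_pos: [0.4494, -0.2308, 0.103]
tool_rot: [0.638, 3.074, -0.0]
ft_force: [-0.3, -0.0, 0.2]
opening: 0.0871
gripper_force: 0.0
```

Emit:
move_arm(motion="1 0 0 0 0 0 0; 1 0 0 0 0 0 0; 1 0 0 0 0 0 0; 1 0 0 -0.01 0 0 0; 1 0 0 -0.04 0 0 0")

```text
time_s: 6.22
tcp_pos: [0.4478, -0.2305, 0.1418]
tool_rot: [-0.639, -3.074, 0.0]
ft_force: [-0.3, 0.2, 0.1]
opening: 0.0375
gripper_force: 0.0
```

Run:
```python
from ortho import *
here()
c=np.array([.5768,.0188]); y=np.radians(4.4); M=np.array([[np.cos(y),-np.sin(y)],[np.sin(y),np.cos(y)]])
for s in (-.09,-.03,.03,.09): print(s, np.round(c+M@[0,s],4))
p=c+M@[0,-.09]; rel([(*p,.28,184.4),(*p,.15,184.4)])
```

```text
tcp [ 0.4478 -0.2305  0.1418] psi 156.5 F [-0.3  0.2  0.1] open 0.0375 g 0.0 t 6.2 q [-0.08  0.41  0.52  2.14 -0.33  0.66  1.83]
-0.09 [ 0.5837 -0.0709]
-0.03 [ 0.5791 -0.0111]
0.03 [0.5745 0.0487]
0.09 [0.5699 0.1085]
[-0.0607  0.2004 -0.1385] [ -0.   -0.1 -27.9]
[0.   0.   0.13] [0. 0. 0.]
```

Fingers close at about 0.1 m/s, so I lifted too soon. Reopen a little and go down again.

Emit:
move_arm(motion="-0.6 0 0 0 0 0 0; -0.6 0 0 0 0 0 0; -0.6 0 0 0 0 0 0; -0.6 0 0 0.03 0 0 0; -0.6 0 0 0.041 0 0 0")

```text
time_s: 6.85
tcp_pos: [0.4476, -0.2303, 0.0992]
tool_rot: [-0.639, -3.073, -0.0]
ft_force: [-0.2, -0.1, 1.5]
opening: 0.0749
gripper_force: 0.0
```

Emit:
move_arm(motion="-0.6 0 0 0 0 0 0; 1 0 0 0 0 0 0; 1 0 0 0 0 0 0; 1 0 0 0 0 0 0; 1 0 0 0 0 0 0")

```text
time_s: 7.48
tcp_pos: [0.4485, -0.2305, 0.1009]
tool_rot: [0.639, 3.076, 0.0]
ft_force: [1.1, 0.4, 0.3]
opening: 0.0385
gripper_force: 0.0
```

Emit:
move_arm(motion="1 0 0 0 0 0 0; 1 0 0 0 0 0 0; 1 0 0 0 0 0 0")

```text
time_s: 7.85
tcp_pos: [0.4487, -0.2304, 0.1009]
tool_rot: [0.639, 3.076, 0.0]
ft_force: [-0.3, 3.1, 6.6]
opening: 0.0316
gripper_force: 30.0
```

Run:
```python
from ortho import *
here()
rel([(.5837,-.0709,.28,184.4),(.5837,-.0709,.15,184.4)])
```

```text
tcp [ 0.4487 -0.2304  0.1009] psi 156.5 F [-0.3  3.1  6.6] open 0.0316 g 30.0 t 7.8 q [-0.03  0.48  0.46  2.16 -0.39  0.58  1.88]
[-0.0604  0.2001 -0.1791] [  0.    0.  -27.9]
[0.   0.   0.13] [0. 0. 0.]
```

Emit:
move_arm(motion="1 0 0 -0.05 0 0 0; 1 0 0.02 -0.1 0 0 -6; 1 -0.015 0.06 -0.14 0 0 -13; 1 -0.03 0.105 -0.17 0 0 -20; 1 -0.045 0.15 -0.18 0 0 -27.9")

```text
time_s: 8.48
tcp_pos: [0.5506, -0.1098, 0.2827]
tool_rot: [-0.127, 3.136, 0.0]
ft_force: [0.4, -0.3, -2.3]
opening: 0.0324
gripper_force: 30.0
```

```bash
cat > held.py <<'E'
from h import *
def held():
    s=here(); im=r.get_image("wrist"); P=pts(im,s); q=R.from_rotvec(s["tool_rot"]).as_matrix()
    T=(P-np.array(s["tcp_pos"]))@q   # tool coords
    hsv=cv2.cvtColor(im["frame"],cv2.COLOR_RGB2HSV)
    k=(abs(T[...,1])<.0155)&(T[...,2]>.055)&(T[...,2]<.11)&(abs(T[...,0])<.075)&(im["z_map"]>0)
    p=T[k]; print("held n",len(p),"x",np.round(np.percentile(p[:,0],[0.5,99.5]),4),"y",np.round(np.median(p[:,1]),4))
    h,e=np.histogram(p[:,0],np.arange(-.07,.072,.004)); 
    print([(int(round(e[i]*1000)),h[i],int(1000*np.median(p[(p[:,0]>=e[i])&(p[:,0]<e[i+1])][:,2]))) for i in range(len(h)) if h[i]])
    return im,T
E
python3 - <<'E'
from held import *
im,T=held(); save(im,"held1.png",(200,150,440,360),2)
rel([(.5837,-.0709,.28,184.4)])
E
```

```text
tcp [ 0.5506 -0.1098  0.2827] psi -175.3 F [ 0.4 -0.3 -2.3] open 0.0324 g 30.0 t 8.5 q [-0.31  0.28  0.47  1.91 -0.15  0.99  1.88]
held n 11632 x [-0.0544  0.0607] y 0.0002
[(-58, np.int64(84), 76), (-54, np.int64(232), 75), (-50, np.int64(41), 75), (-42, np.int64(3), 94), (-38, np.int64(1), 94), (-34, np.int64(3), 82), (-30, np.int64(87), 78), (-26, np.int64(60), 75), (-22, np.int64(398), 71), (-18, np.int64(537), 73), (-14, np.int64(240), 68), (-10, np.int64(562), 68), (-6, np.int64(586), 68), (-2, np.int64(578), 68), (2, np.int64(594), 68), (6, np.int64(613), 68), (10, np.int64(618), 68), (14, np.int64(1228), 69), (18, np.int64(275), 75), (22, np.int64(476), 71), (26, np.int64(824), 75), (30, np.int64(391), 76), (34, np.int64(385), 76), (38, np.int64(393), 76), (42, np.int64(423), 71), (46, np.int64(757), 74), (50, np.int64(411), 76), (54, np.int64(434), 76), (58, np.int64(398), 77)]
[-0.0322  0.0303  0.003 ] [0.1 0.2 1. ]
```

View pics/held1.png

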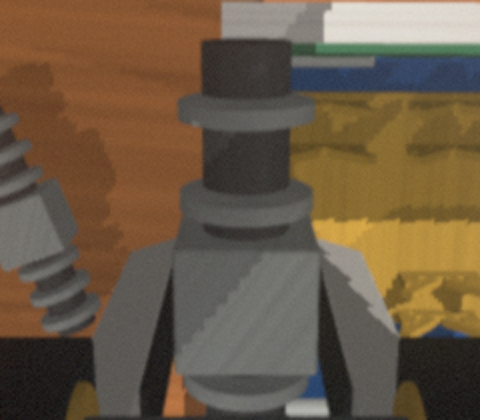

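Emit:
move_arm(motion="1 -0.017 0.015 0 0 0 0.5; 1 -0.035 0.03 0.003 0 0 1; 1 -0.035 0.03 0.003 0 0 1; 1 -0.035 0.03 0.04 0 0 1; 1 -0.035 0.03 0.1 0 0 1")

```text
time_s: 9.15
tcp_pos: [0.5829, -0.0789, 0.1807]
tool_rot: [-0.091, 3.137, -0.0]
ft_force: [1.0, 0.4, -3.5]
opening: 0.032
gripper_force: 30.0
```

Run:
```python
from held import *
here();rel([(.5864,-.0707,.119,184.4)])
```

```text
tcp [ 0.5829 -0.0789  0.1807] psi -176.7 F [ 1.   0.4 -3.5] open 0.032 g 30.0 t 9.2 q [-0.3   0.45  0.41  1.93 -0.25  0.81  1.88]
[-0.0038  0.008   0.0617] [-0.   0.2 -1.1]
```

Emit:
move_arm(motion="1 -0.004 0.008 0.01 0 0 -1.1; 1 -0.004 0.008 0.02 0 0 -1.1; 1 -0.004 0.008 0.02 0 0 -1.1; 1 -0.004 0.008 0.02 0 0 -1.1")

```text
time_s: 9.65
tcp_pos: [0.5862, -0.0703, 0.1621]
tool_rot: [-0.123, 3.137, -0.0]
ft_force: [0.1, -0.2, -2.0]
opening: 0.0321
gripper_force: 30.0
```

Run:
```python
from held import *
held();rel([(.5864,-.0707,.119,184.4)])
```

```text
tcp [ 0.5862 -0.0703  0.1621] psi -175.5 F [ 0.1 -0.2 -2. ] open 0.0321 g 30.0 t 9.6 q [-0.3   0.48  0.4   1.94 -0.26  0.77  1.89]
held n 11825 x [-0.0744  0.0607] y 0.0002
[(-58, np.int64(88), 76), (-54, np.int64(223), 75), (-50, np.int64(46), 74), (-42, np.int64(2), 95), (-38, np.int64(2), 93), (-34, np.int64(3), 82), (-30, np.int64(84), 78), (-26, np.int64(68), 75), (-22, np.int64(388), 71), (-18, np.int64(540), 73), (-14, np.int64(234), 69), (-10, np.int64(571), 68), (-6, np.int64(580), 68), (-2, np.int64(576), 68), (2, np.int64(603), 68), (6, np.int64(622), 68), (10, np.int64(621), 68), (14, np.int64(1208), 70), (18, np.int64(295), 75), (22, np.int64(482), 71), (26, np.int64(806), 75), (30, np.int64(393), 76), (34, np.int64(390), 76), (38, np.int64(393), 76), (42, np.int64(411), 71), (46, np.int64(765), 74), (50, np.int64(412), 76), (54, np.int64(432), 76), (58, np.int64(406), 77)]
[-0.0002 -0.0005  0.043 ] [-0.   0.1  0.1]
```

Emit:
move_arm(motion="1 0 -0.0005 0.015 0 0 0; 1 0 -0.0005 0.028 0 0 0; 1 0 -0.0005 0.036 0 0 0; 1 0 -0.0005 0.041 0 0 0; 1 0 -0.0005 0.043 0 0 0")

```text
time_s: 10.32
tcp_pos: [0.5859, -0.0706, 0.1177]
tool_rot: [-0.124, 3.139, 0.0]
ft_force: [-5.3, 1.5, 21.4]
opening: 0.0317
gripper_force: 30.0
```

Emit:
move_arm(motion="1 0 0 0 0 0 0; 1 0 0 0 0 0 0")

```text
time_s: 10.58
tcp_pos: [0.5858, -0.0706, 0.1179]
tool_rot: [-0.124, 3.139, -0.0]
ft_force: [0.6, 0.2, 1.1]
opening: 0.0315
gripper_force: 30.0
```

Emit:
move_arm(motion="0.1 0 0 0 0 0 0; 0.1 0 0 0 0 0 0; 0.1 0 0 -0.03 0 0 0; 0 0 0 -0.09 0 0 0; -1 0 0 -0.15 0 0 0")

```text
time_s: 11.2
tcp_pos: [0.5853, -0.0706, 0.2692]
tool_rot: [0.124, -3.138, 0.0]
ft_force: [0.9, 0.9, -0.0]
opening: 0.0538
gripper_force: 0.0
```

Emit:
move_arm(motion="-1 0.004 -0.055 -0.015 0 0 3; -1 0.008 -0.11 -0.015 0 0 6; -1 0.012 -0.165 -0.015 0 0 9; -1 0.012 -0.21 -0.015 0 0 9; -1 0.012 -0.21 -0.015 0 0 9")

```text
time_s: 11.82
tcp_pos: [0.5892, -0.2848, 0.2827]
tool_rot: [-0.13, -3.139, 0.003]
ft_force: [-0.6, 1.6, 0.2]
opening: 0.0941
gripper_force: 0.0
```

Run:
```python
from studs import *
here(); im,P=shot("wrist"); np.savez("w4.npz",P=P,frame=im["frame"]); studs(im,P)
c=np.array([.5768,.0188]); y=np.radians(4.4); M=np.array([[np.cos(y),-np.sin(y)],[np.sin(y),np.cos(y)]]); q=(P[...,:2]-c)@M
k=(abs(q[...,1]+.09)<.02)&(abs(q[...,0])<.07)&(P[...,2]>.02)&(P[...,2]<.07); print(k.sum(), np.round(np.percentile(P[k][:,2],[50,95,99]),4) if k.sum() else "")
rel([(.6002,-.3548,.19,175)])
```

```text
tcp [ 0.5892 -0.2848  0.2827] psi 175.2 F [-0.6  1.6  0.2] open 0.0941 g 0.0 t 11.8 q [-0.04  0.45  0.54  1.7  -0.26  1.06  2.06]
stud [ 0.4508 -0.3437] size [0.116 0.032] axis 21.0 px [196   0  89 136] collar (array([ 0.4507, -0.3437]), array([0.048, 0.032]), 20.9)
stud [ 0.5994 -0.2122] size [0.115 0.032] axis 24.3 px [362 169  77 111] collar (array([ 0.5993, -0.2122]), array([0.047, 0.032]), 24.1)
stud [ 0.6002 -0.3548] size [0.032 0.116] axis 174.9 px [231 178  39 120] collar (array([ 0.6001, -0.3548]), array([0.032, 0.048]), 84.9)
5899 [0.0446 0.0521 0.0527]
[-0.0164 -0.0712  0.0925] [-0.  -0.   0.4]
```

Emit:
move_arm(motion="-1 -0.008 -0.035 0.04 0 0 0; -1 -0.016 -0.071 0.08 0 0 0; -1 -0.016 -0.071 0.092 0 0 0; -0.4 -0.016 -0.071 0.092 0 0 0; -0.4 -0.016 -0.071 0.092 0 0 0")

```text
time_s: 12.5
tcp_pos: [0.6015, -0.3516, 0.1919]
tool_rot: [0.12, 3.138, 0.0]
ft_force: [0.5, -0.5, -0.5]
opening: 0.0773
gripper_force: 0.0
```

Run:
```python
from h import *
here(); rel([(.6002,-.3548,.101,175)])
```

```text
tcp [ 0.6015 -0.3516  0.1919] psi 175.6 F [ 0.5 -0.5 -0.5] open 0.0773 g 0.0 t 12.5 q [ 0.1   0.61  0.49  1.67 -0.34  0.95  2.21]
[ 0.0012 -0.0033  0.0909] [0.  0.1 0.6]
```

Emit:
move_arm(motion="-0.4 0.001 -0.003 0.05 0 0 0.5; -0.4 0.001 -0.003 0.085 0 0 0.5; -0.4 0.001 -0.003 0.0905 0 0 0.5; -0.4 0.001 -0.003 0.0905 0 0 0.5; 1 0.001 -0.003 0.0905 0 0 0.5")

```text
time_s: 13.12
tcp_pos: [0.6003, -0.3561, 0.1022]
tool_rot: [0.136, 3.136, -0.001]
ft_force: [0.7, 0.4, 0.7]
opening: 0.0587
gripper_force: 0.0
```

Emit:
move_arm(motion="1 0 0 0 0 0 0; 1 0 0 0 0 0 0; 1 0 0 0 0 0 0; 1 0 0 0 0 0 0; 1 0 0 0 0 0 0")

```text
time_s: 13.75
tcp_pos: [0.5995, -0.3557, 0.1005]
tool_rot: [0.136, 3.138, 0.0]
ft_force: [-1.0, 2.3, 6.1]
opening: 0.0317
gripper_force: 30.0
```

Run:
```python
from h import *
here(); rel([(.5791,-.0111,.28,184.4)])
```

```text
tcp [ 0.5995 -0.3557  0.1005] psi 175.0 F [-1.   2.3  6.1] open 0.0317 g 30.0 t 13.8 q [ 0.14  0.72  0.44  1.71 -0.4   0.81  2.25]
[ 0.0502  0.3415 -0.1794] [ 0.   0.  -9.4]
```

Emit:
move_arm(motion="1 0 0 -0.05 0 0 0; 1 0.01 0.02 -0.105 0 0 -3; 1 0.02 0.06 -0.15 0 0 -6; 1 0.03 0.11 -0.18 0 0 -9.4; 1 0.04 0.17 -0.18 0 0 -9.4")

```text
time_s: 14.38
tcp_pos: [0.5744, -0.1826, 0.2824]
tool_rot: [-0.12, 3.136, -0.001]
ft_force: [0.4, 0.1, -4.5]
opening: 0.0316
gripper_force: 30.0
```

Emit:
move_arm(motion="1 0 0.06 0 0 0 0; 1 -0.005 0.12 0 0 0 0; 1 -0.015 0.172 0 0 0 0; 1 -0.015 0.172 0 0 0 0; 1 -0.015 0.172 0 0 0 0")

```text
time_s: 15.0
tcp_pos: [0.5757, -0.0108, 0.2799]
tool_rot: [0.121, -3.139, 0.001]
ft_force: [-0.3, -1.0, -3.5]
opening: 0.032
gripper_force: 30.0
```

Run:
```python
from held import *
held(); rel([(.5791,-.0111,.16,184.4)])
```

```text
tcp [ 0.5757 -0.0108  0.2799] psi -175.6 F [-0.3 -1.  -3.5] open 0.032 g 30.0 t 15.0 q [-0.46  0.31  0.45  1.88 -0.16  0.99  1.71]
held n 11551 x [-0.0577  0.0574] y -0.0001
[(-62, np.int64(39), 76), (-58, np.int64(265), 75), (-54, np.int64(218), 75), (-50, np.int64(3), 73), (-46, np.int64(66), 69), (-26, np.int64(180), 72), (-22, np.int64(615), 72), (-18, np.int64(127), 68), (-14, np.int64(569), 68), (-10, np.int64(567), 68), (-6, np.int64(575), 68), (-2, np.int64(584), 68), (2, np.int64(602), 68), (6, np.int64(610), 68), (10, np.int64(665), 68), (14, np.int64(943), 74), (18, np.int64(377), 70), (22, np.int64(874), 74), (26, np.int64(373), 75), (30, np.int64(390), 75), (34, np.int64(397), 75), (38, np.int64(347), 72), (42, np.int64(819), 72), (46, np.int64(411), 75), (50, np.int64(419), 75), (54, np.int64(516), 76)]
[-3.4e-03  1.0e-04  1.2e-01] [-0. -0. -0.]
```

Emit:
move_arm(motion="1 -0.003 0 0.05 0 0 0; 1 -0.003 0 0.1 0 0 0; 1 -0.003 0 0.12 0 0 0; 1 -0.003 0 0.12 0 0 0; 1 -0.003 0 0.12 0 0 0")

```text
time_s: 15.68
tcp_pos: [0.5795, -0.011, 0.1612]
tool_rot: [-0.119, 3.138, -0.0]
ft_force: [-0.4, -0.6, -3.4]
opening: 0.0318
gripper_force: 30.0
```

Run:
```python
from held import *
here(); rel([(.5791,-.0111,.1185,184.4)])
```

```text
tcp [ 0.5795 -0.011   0.1612] psi -175.7 F [-0.4 -0.6 -3.4] open 0.0318 g 30.0 t 15.7 q [-0.4   0.46  0.4   1.96 -0.25  0.76  1.79]
[ 0.0004 -0.0001  0.0427] [-0.   0.1 -0.1]
```

Emit:
move_arm(motion="1 0.0005 0 0.015 0 0 0; 1 0.0005 0 0.028 0 0 0; 1 0.0005 0 0.036 0 0 0; 1 0.0005 0 0.041 0 0 0; 1 0.0005 0 0.043 0 0 0")

```text
time_s: 16.3
tcp_pos: [0.5792, -0.011, 0.119]
tool_rot: [-0.12, 3.138, 0.0]
ft_force: [-12.6, -2.1, 46.6]
opening: 0.0319
gripper_force: 30.0
```

Emit:
move_arm(motion="1 0 0 0 0 0 0; 1 0 0 0 0 0 0")

```text
time_s: 16.55
tcp_pos: [0.5792, -0.011, 0.119]
tool_rot: [-0.12, 3.137, 0.0]
ft_force: [-8.9, -2.2, 33.0]
opening: 0.0318
gripper_force: 30.0
```

Emit:
move_arm(motion="0.1 0 0 0 0 0 0; 0.1 0 0 0 0 0 0; 0.1 0 0 -0.03 0 0 0; 0 0 0 -0.09 0 0 0; -0.4 0 0 -0.15 0 0 0")

```text
time_s: 17.18
tcp_pos: [0.5782, -0.0101, 0.2685]
tool_rot: [0.121, -3.138, 0.001]
ft_force: [1.1, -0.1, 0.3]
opening: 0.0541
gripper_force: 0.0
```

Emit:
move_arm(motion="-0.4 0 -0.055 -0.01 0 0 -5; -0.4 0 -0.11 -0.01 0 0 -10; -0.4 -0.002 -0.15 0 0 0 -15; -0.4 -0.005 -0.2 0 0 0 -20; -0.4 -0.005 -0.202 0 0 0 -20")

```text
time_s: 17.8
tcp_pos: [0.5984, -0.2154, 0.2669]
tool_rot: [0.658, -3.071, 0.002]
ft_force: [0.2, -0.6, 0.2]
opening: 0.0658
gripper_force: 0.0
```

Emit:
move_arm(motion="-0.4 0 0 0 0 0 0")

```text
time_s: 17.92
tcp_pos: [0.599, -0.2109, 0.2668]
tool_rot: [0.663, -3.07, -0.001]
ft_force: [-0.2, 1.7, -0.1]
opening: 0.0658
gripper_force: 0.0
```

```bash
cat >> held.py <<'E'
def below():
    s=here(); im=r.get_image("wrist"); P=pts(im,s); q=R.from_rotvec(s["tool_rot"]).as_matrix(); T=(P-np.array(s["tcp_pos"]))@q
    k=(abs(T[...,1])<.03)&(abs(T[...,0])<.08)&(P[...,2]>.028)&(P[...,2]<.036)
    if k.sum()>20: print("below top",k.sum(),cv2.minAreaRect(P[k][:,:2].astype(np.float32)))
    return im,P
c0=np.array([.5768,.0188]); _y=np.radians(4.4); M0=np.array([[np.cos(_y),-np.sin(_y)],[np.sin(_y),np.cos(_y)]])
def seated(P,s):
    q=(P[...,:2]-c0)@M0; k=(abs(q[...,1]-s)<.014)&(abs(q[...,0])<.014)&(P[...,2]>.02)&(P[...,2]<.08)
    print("seat",s,k.sum(),np.round(np.percentile(P[k][:,2],[10,50,90]),4) if k.sum() else "")
E
python3 - <<'E'
from held import *
im,P=below(); [seated(P,s) for s in (-.09,-.03)]
from studs import studs; studs(im,P)
rel([(.5996,-.2120,.101,204.4)])
E
```

```text
tcp [ 0.599  -0.2109  0.2668] psi -155.6 F [-0.2  1.7 -0.1] open 0.0658 g 0.0 t 17.9 q [-0.09  0.42  0.44  1.75 -0.2   1.01  2.41]
below top 2027 ((0.5998485684394836, -0.2120499461889267), (0.10520795732736588, 0.03176135942339897), 24.8996524810791)
seat -0.09 1002 [0.0507 0.0516 0.0524]
seat -0.03 877 [0.0506 0.0514 0.0523]
stud [ 0.4806 -0.3314] size [0.051 0.032] axis 22.4 px [221   0  47  69] collar (array([ 0.4811, -0.3311]), array([0.04 , 0.031]), 23.0)
stud [ 0.6    -0.2119] size [0.115 0.032] axis 24.9 px [303 161  37 127] collar (array([ 0.5998, -0.2118]), array([0.047, 0.032]), 23.7)
[ 0.0003 -0.002   0.1659] [ 0. -0.  0.]
```

Both coarse studs are seated, with collar tops at 51.5 mm. Next is C.

Emit:
move_arm(motion="-0.4 0 -0.001 0.05 0 0 0; -0.4 0 -0.001 0.1 0 0 0; -0.4 0 -0.001 0.15 0 0 0; -0.4 0 -0.001 0.166 0 0 0; -0.4 0 -0.001 0.166 0 0 0")

```text
time_s: 18.6
tcp_pos: [0.5996, -0.2113, 0.1012]
tool_rot: [0.666, -3.069, -0.001]
ft_force: [0.4, -0.6, 0.1]
opening: 0.0659
gripper_force: 0.0
```

Emit:
move_arm(motion="1 0 0 0 0 0 0; 1 0 0 0 0 0 0; 1 0 0 0 0 0 0; 1 0 0 0 0 0 0; 1 0 0 0 0 0 0")

```text
time_s: 19.23
tcp_pos: [0.5997, -0.212, 0.1018]
tool_rot: [-0.665, 3.07, -0.0]
ft_force: [-1.5, 1.1, 6.4]
opening: 0.0317
gripper_force: 30.0
```

Emit:
move_arm(motion="1 0 0 0 0 0 0; 1 0 0 0 0 0 0")

```text
time_s: 19.48
tcp_pos: [0.5996, -0.2121, 0.1017]
tool_rot: [-0.664, 3.07, -0.0]
ft_force: [-1.5, 0.9, 7.8]
opening: 0.0318
gripper_force: 30.0
```

Run:
```python
from held import *
here(); rel([(.5745,.0487,.28,184.4)])
```

```text
tcp [ 0.5996 -0.2121  0.1017] psi -155.6 F [-1.5  0.9  7.8] open 0.0318 g 30.0 t 19.5 q [-0.02  0.62  0.35  1.85 -0.31  0.72  2.5 ]
[-0.085   0.2478 -0.1783] [-0.  0. 20.]
```

Emit:
move_arm(motion="1 0 0 -0.05 0 0 0; 1 0 0.02 -0.105 0 0 5; 1 -0.02 0.06 -0.15 0 0 10; 1 -0.035 0.11 -0.178 0 0 15; 1 -0.055 0.165 -0.178 0 0 20")

```text
time_s: 20.1
tcp_pos: [0.5815, -0.0381, 0.2814]
tool_rot: [-0.115, 3.136, 0.001]
ft_force: [1.1, 0.9, -3.9]
opening: 0.0318
gripper_force: 30.0
```

Run:
```python
from held import *
here(); rel([(.5745,.0487,.28,184.4)])
```

```text
tcp [ 0.5815 -0.0381  0.2814] psi -175.8 F [ 1.1  0.9 -3.9] open 0.0318 g 30.0 t 20.1 q [-0.46  0.32  0.52  1.87 -0.19  1.    1.78]
[0.0006 0.0871 0.0014] [ 0.   0.2 -0.2]
```

Emit:
move_arm(motion="1 0 0.045 0 0 0 0; 1 0 0.087 0 0 0 0; 1 0 0.087 0 0 0 0; 1 0 0.087 0 0 0 0; 1 0 0.087 0 0 0 0")

```text
time_s: 20.72
tcp_pos: [0.5745, 0.0464, 0.2791]
tool_rot: [0.119, -3.139, 0.001]
ft_force: [-0.1, 0.1, -4.4]
opening: 0.0317
gripper_force: 30.0
```

Run:
```python
from held import *
held(); rel([(.5745,.0487,.16,184.4)])
```

```text
tcp [0.5745 0.0464 0.2791] psi -175.7 F [-0.1  0.1 -4.4] open 0.0317 g 30.0 t 20.7 q [-0.59  0.31  0.49  1.88 -0.17  0.99  1.62]
held n 11950 x [-0.0565  0.0578] y -0.0002
[(-62, np.int64(16), 77), (-58, np.int64(46), 76), (-54, np.int64(210), 71), (-50, np.int64(333), 72), (-38, np.int64(13), 89), (-34, np.int64(53), 88), (-30, np.int64(4), 80), (-26, np.int64(225), 72), (-22, np.int64(634), 74), (-18, np.int64(97), 70), (-14, np.int64(537), 69), (-10, np.int64(572), 69), (-6, np.int64(566), 69), (-2, np.int64(580), 69), (2, np.int64(591), 69), (6, np.int64(607), 69), (10, np.int64(630), 69), (14, np.int64(1011), 75), (18, np.int64(318), 72), (22, np.int64(878), 75), (26, np.int64(374), 77), (30, np.int64(244), 76), (34, np.int64(651), 72), (38, np.int64(655), 76), (42, np.int64(402), 77), (46, np.int64(440), 72), (50, np.int64(730), 74), (54, np.int64(533), 77)]
[-1.000e-04  2.300e-03  1.191e-01] [-0.  -0.  -0.1]
```

Emit:
move_arm(motion="1 0 0.002 0.05 0 0 0; 1 0 0.002 0.1 0 0 0; 1 0 0.002 0.118 0 0 0; 1 0 0.002 0.118 0 0 0; 1 0 0.002 0.118 0 0 0")

```text
time_s: 21.4
tcp_pos: [0.5754, 0.0494, 0.1629]
tool_rot: [-0.12, 3.137, 0.001]
ft_force: [0.2, 0.4, -3.0]
opening: 0.0322
gripper_force: 30.0
```

Emit:
move_arm(motion="1 0 0 0.015 0 0 0; 1 0 0 0.028 0 0 0; 1 0 0 0.036 0 0 0; 1 0 0 0.04 0 0 0; 1 0 0 0.041 0 0 0")

```text
time_s: 22.02
tcp_pos: [0.5746, 0.0489, 0.1212]
tool_rot: [0.12, -3.139, -0.0]
ft_force: [-13.0, -4.1, 36.7]
opening: 0.0316
gripper_force: 30.0
```

Emit:
move_arm(motion="1 0 0 0 0 0 0; 1 0 0 0 0 0 0")

```text
time_s: 22.28
tcp_pos: [0.5746, 0.0489, 0.1212]
tool_rot: [-0.12, 3.139, -0.0]
ft_force: [-8.6, -3.4, 23.5]
opening: 0.0318
gripper_force: 30.0
```

Emit:
move_arm(motion="0.1 0 0 0 0 0 0; 0.1 0 0 0 0 0 0; 0.1 0 0 -0.03 0 0 0; 0 0 0 -0.09 0 0 0; -0.4 0 0 -0.15 0 0 0")

```text
time_s: 22.9
tcp_pos: [0.5742, 0.0496, 0.2716]
tool_rot: [0.121, -3.138, 0.001]
ft_force: [0.4, 0.8, -0.1]
opening: 0.054
gripper_force: 0.0
```

Emit:
move_arm(motion="-0.4 0 0 -0.008 0 0 0; -0.4 0 0 -0.008 0 0 0")

```text
time_s: 23.15
tcp_pos: [0.5744, 0.0499, 0.2782]
tool_rot: [-0.122, 3.139, 0.001]
ft_force: [1.1, 0.7, -0.5]
opening: 0.0656
gripper_force: 0.0
```

Run:
```python
from held import *
here()
rel([(.55,-.10,.28,136),(.49,-.25,.28,86),(.4507,-.3437,.28,36),(.4507,-.3437,.28,21)])
```

```text
tcp [0.5744 0.0499 0.2782] psi -175.5 F [ 1.1  0.7 -0.5] open 0.0656 g 0.0 t 23.2 q [-0.6   0.31  0.5   1.88 -0.18  0.99  1.62]
[ 0.036  -0.1476 -0.0019] [ 0.   0.  48.5]
[-0.061  -0.1496  0.    ] [ 0.  0. 50.]
[-0.0962 -0.0327  0.    ] [ 0.  0. 50.]
[0. 0. 0.] [ 0.  0. 15.]
```

Emit:
move_arm(motion="-0.4 0.007 -0.03 0 0 0 10; -0.4 0.014 -0.06 0 0 0 20; -0.4 0.021 -0.09 0 0 0 30; -0.4 0.028 -0.12 0 0 0 40; -0.4 0.036 -0.1476 -0.002 0 0 48.5")

```text
time_s: 23.78
tcp_pos: [0.549, -0.1012, 0.2783]
tool_rot: [-1.186, -2.907, 0.003]
ft_force: [0.3, -0.2, -0.1]
opening: 0.0658
gripper_force: 0.0
```

Emit:
move_arm(motion="-0.4 -0.012 -0.03 0 0 0 10; -0.4 -0.024 -0.06 0 0 0 20; -0.4 -0.036 -0.09 0 0 0 30; -0.4 -0.048 -0.12 0 0 0 40; -0.4 -0.061 -0.15 0 0 0 50")

```text
time_s: 24.4
tcp_pos: [0.4884, -0.251, 0.2786]
tool_rot: [-2.304, -2.133, 0.003]
ft_force: [0.7, 1.2, 0.6]
opening: 0.0658
gripper_force: 0.0
```

Emit:
move_arm(motion="-0.4 -0.02 -0.007 0 0 0 10; -0.4 -0.04 -0.014 0 0 0 20; -0.4 -0.06 -0.021 0 0 0 30; -0.4 -0.08 -0.028 0 0 0 40; -0.4 -0.096 -0.033 0 0 0 50")

```text
time_s: 25.02
tcp_pos: [0.4487, -0.3443, 0.2786]
tool_rot: [-2.991, -0.959, 0.004]
ft_force: [-0.0, -1.0, -0.7]
opening: 0.066
gripper_force: 0.0
```

Emit:
move_arm(motion="-0.4 0 0 0 0 0 8; -0.4 0 0 0 0 0 15; -0.4 0 0 0 0 0 15; -0.4 0 0 0 0 0 15")

```text
time_s: 25.52
tcp_pos: [0.4494, -0.3437, 0.2794]
tool_rot: [-3.088, -0.575, 0.002]
ft_force: [1.2, 0.5, -0.5]
opening: 0.0659
gripper_force: 0.0
```

Run:
```python
from held import *
im,P=below(); from studs import studs; studs(im,P)
rel([(.4507,-.3437,.101,21)])
```

```text
tcp [ 0.4494 -0.3437  0.2794] psi 21.1 F [ 1.2  0.5 -0.5] open 0.0659 g 0.0 t 25.5 q [-0.35  0.56  1.24  1.92 -0.6   1.1  -0.07]
below top 1870 ((0.45132479071617126, -0.343853235244751), (0.10489624738693237, 0.03173217922449112), 20.441513061523438)
stud [ 0.4511 -0.3439] size [0.115 0.032] axis 20.4 px [306 156  36 124] collar (array([ 0.4511, -0.3439]), array([0.048, 0.032]), 20.4)
[0.0013 0.0004 0.1787] [-0.   0.   0.1]
```

Emit:
move_arm(motion="-0.4 0.001 0 0.05 0 0 0; -0.4 0.0015 0 0.1 0 0 0; -0.4 0.0015 0 0.15 0 0 0; -0.4 0.0015 0 0.178 0 0 0; -0.4 0.0015 0 0.178 0 0 0")

```text
time_s: 26.2
tcp_pos: [0.4503, -0.3431, 0.101]
tool_rot: [-3.088, -0.571, 0.003]
ft_force: [0.6, 0.4, 0.9]
opening: 0.0656
gripper_force: 0.0
```

Emit:
move_arm(motion="1 0 0 0 0 0 0; 1 0 0 0 0 0 0; 1 0 0 0 0 0 0; 1 0 0 0 0 0 0; 1 0 0 0 0 0 0")

```text
time_s: 26.82
tcp_pos: [0.4514, -0.3434, 0.1027]
tool_rot: [3.089, 0.571, 0.001]
ft_force: [-0.3, 0.6, 7.3]
opening: 0.0317
gripper_force: 30.0
```

Emit:
move_arm(motion="1 0 0 0 0 0 0; 1 0 0 0 0 0 0")

```text
time_s: 27.08
tcp_pos: [0.4514, -0.3434, 0.1027]
tool_rot: [3.089, 0.571, 0.001]
ft_force: [-0.8, 2.8, 7.0]
opening: 0.0318
gripper_force: 30.0
```

Run:
```python
from held import *
here(); rel([(.4507,-.3437,.2,21),(.5,-.15,.28,10),(.5699,.1085,.28,4.4)])
```

```text
tcp [ 0.4514 -0.3434  0.1027] psi 20.9 F [-0.8  2.8  7. ] open 0.0318 g 30.0 t 27.1 q [-0.15  0.75  0.94  2.03 -0.86  0.81  0.1 ]
[-0.0007  0.0001 -0.0973] [ 0.  -0.  -0.1]
[ 0.1154 -0.1632 -0.08  ] [ 0.  0. 11.]
[ 0.1137 -0.2424  0.    ] [0.  0.  5.6]
```

Emit:
move_arm(motion="1 0 0 -0.05 0 0 0; 1 0 0 -0.097 0 0 0; 1 0.035 -0.045 -0.12 0 0 3; 1 0.07 -0.09 -0.15 0 0 6; 1 0.1 -0.135 -0.177 0 0 9")

```text
time_s: 27.7
tcp_pos: [0.4961, -0.1812, 0.2792]
tool_rot: [-3.125, -0.324, 0.001]
ft_force: [1.3, 0.1, -3.6]
opening: 0.0319
gripper_force: 30.0
```

Run:
```python
from held import *
here(); rel([(.5699,.1085,.28,4.4)])
```

```text
tcp [ 0.4961 -0.1812  0.2792] psi 11.8 F [ 1.3  0.1 -3.6] open 0.0319 g 30.0 t 27.7 q [-0.76  0.55  1.35  2.   -0.61  1.09 -0.5 ]
[ 0.1316 -0.2684 -0.0009] [-0.   0.   7.4]
```

Joint 3 is close to its limit, so I'll turn back to the 180° family while travelling. The stud ends are alike, so either way round works.

Run:
```python
from held import *
rel([(.515,-.12,.28,61.5),(.54,-.05,.28,111.5),(.56,.03,.28,161.5),(.5699,.1085,.28,184.4)])
```

```text
[ 0.031  -0.056  -0.0009] [ -0.    0.  -49.7]
[ 0.0734 -0.0114  0.    ] [  0.   0. -50.]
[0.0671 0.0479 0.    ] [  0.   0. -50.]
[0.0155 0.0776 0.    ] [  0.    0.  -22.9]
```

Emit:
move_arm(motion="1 0.006 -0.011 0 0 0 -10; 1 0.012 -0.022 0 0 0 -20; 1 0.018 -0.033 0 0 0 -30; 1 0.024 -0.044 0 0 0 -40; 1 0.031 -0.056 -0.001 0 0 -49.7")

```text
time_s: 28.32
tcp_pos: [0.5144, -0.1212, 0.2794]
tool_rot: [-2.693, -1.617, 0.0]
ft_force: [-0.4, -0.6, -2.6]
opening: 0.0313
gripper_force: 30.0
```

Run:
```python
from held import *
here()
rel([(.54,-.05,.28,111.5),(.56,.03,.28,161.5),(.5699,.1085,.28,184.4)])
```

```text
tcp [ 0.5144 -0.1212  0.2794] psi 62.0 F [-0.4 -0.6 -2.6] open 0.0313 g 30.0 t 28.3 q [-0.79  0.39  1.14  2.   -0.42  1.01  0.06]
[ 0.0749 -0.0109 -0.0006] [ -0.   -0.  -49.5]
[0.0671 0.0479 0.    ] [  0.   0. -50.]
[0.0155 0.0776 0.    ] [  0.    0.  -22.9]
```

Emit:
move_arm(motion="1 0.015 -0.002 0 0 0 -10; 1 0.03 -0.004 0 0 0 -20; 1 0.045 -0.006 0 0 0 -30; 1 0.06 -0.008 0 0 0 -40; 1 0.075 -0.011 -0.001 0 0 -49.5")

```text
time_s: 28.95
tcp_pos: [0.5404, -0.0501, 0.2803]
tool_rot: [-1.769, -2.596, 0.0]
ft_force: [0.1, -0.2, -3.4]
opening: 0.0318
gripper_force: 30.0
```

Emit:
move_arm(motion="1 0.013 0.01 0 0 0 -10; 1 0.027 0.019 0 0 0 -20; 1 0.04 0.029 0 0 0 -30; 1 0.054 0.038 0 0 0 -40; 1 0.067 0.048 0 0 0 -50")

```text
time_s: 29.58
tcp_pos: [0.561, 0.0297, 0.2803]
tool_rot: [-0.506, -3.1, 0.0]
ft_force: [-0.1, -0.0, -2.1]
opening: 0.0319
gripper_force: 30.0
```

Emit:
move_arm(motion="1 0.005 0.026 0 0 0 -8; 1 0.01 0.052 0 0 0 -16; 1 0.0155 0.0776 0 0 0 -22.9; 1 0.0155 0.0776 0 0 0 -22.9; 1 0.0155 0.0776 0 0 0 -22.9")

```text
time_s: 30.2
tcp_pos: [0.5715, 0.107, 0.2803]
tool_rot: [0.108, -3.139, 0.001]
ft_force: [-0.0, 0.2, -3.8]
opening: 0.0318
gripper_force: 30.0
```

Run:
```python
from held import *
im,T=held(); rel([(.5699,.1085,.16,184.4)])
```

```text
tcp [0.5715 0.107  0.2803] psi -176.1 F [-0.   0.2 -3.8] open 0.0318 g 30.0 t 30.2 q [-0.74  0.33  0.55  1.87 -0.2   1.    1.53]
held n 11877 x [-0.0538  0.0589] y -0.0002
[(-58, np.int64(60), 77), (-54, np.int64(100), 72), (-50, np.int64(265), 72), (-46, np.int64(1), 71), (-34, np.int64(139), 87), (-30, np.int64(83), 78), (-26, np.int64(130), 72), (-22, np.int64(665), 74), (-18, np.int64(100), 75), (-14, np.int64(501), 70), (-10, np.int64(539), 70), (-6, np.int64(585), 70), (-2, np.int64(581), 70), (2, np.int64(575), 70), (6, np.int64(594), 70), (10, np.int64(610), 70), (14, np.int64(1118), 75), (18, np.int64(223), 75), (22, np.int64(841), 74), (26, np.int64(452), 78), (30, np.int64(309), 77), (34, np.int64(476), 73), (38, np.int64(742), 76), (42, np.int64(392), 78), (46, np.int64(367), 76), (50, np.int64(745), 74), (54, np.int64(452), 78), (58, np.int64(232), 82)]
[0.0014 0.0019 0.1204] [-0.  -0.  -0.5]
```

Emit:
move_arm(motion="1 0 0.002 0.05 0 0 -0.5; 1 0 0.002 0.1 0 0 -0.5; 1 0 0.002 0.118 0 0 -0.5; 1 0 0.002 0.118 0 0 -0.5; 1 0 0.002 0.118 0 0 -0.5")

```text
time_s: 30.88
tcp_pos: [0.5725, 0.1096, 0.1642]
tool_rot: [-0.123, 3.137, 0.001]
ft_force: [-0.1, -0.7, -3.5]
opening: 0.0319
gripper_force: 30.0
```

Emit:
move_arm(motion="1 0 0 0.015 0 0 0; 1 0 0 0.028 0 0 0; 1 0 0 0.036 0 0 0; 1 0 0 0.039 0 0 0; 1 0 0 0.041 0 0 0")

```text
time_s: 31.5
tcp_pos: [0.5717, 0.1089, 0.1222]
tool_rot: [0.123, -3.139, 0.0]
ft_force: [-14.2, -5.1, 44.1]
opening: 0.0316
gripper_force: 30.0
```

Emit:
move_arm(motion="1 0 0 0 0 0 0; 1 0 0 0 0 0 0")

```text
time_s: 31.75
tcp_pos: [0.5717, 0.1089, 0.1224]
tool_rot: [-0.123, 3.139, 0.0]
ft_force: [-7.2, -5.3, 18.2]
opening: 0.0318
gripper_force: 30.0
```

Emit:
move_arm(motion="0.1 0 0 0 0 0 0; 0.1 0 0 0 0 0 0; 0.1 0 0 -0.03 0 0 0; 0 0 0 -0.09 0 0 0; 0 0 0 -0.15 0 0 0")

```text
time_s: 32.38
tcp_pos: [0.5714, 0.1097, 0.273]
tool_rot: [0.124, -3.139, 0.001]
ft_force: [0.5, 0.7, 0.8]
opening: 0.0472
gripper_force: 0.0
```

Emit:
move_arm(motion="0 -0.02 -0.03 -0.02 0 0 0; 0 -0.038 -0.063 -0.02 0 0 0; 0 -0.038 -0.063 -0.02 0 0 0; 1 -0.038 -0.063 -0.02 0 0 0")

```text
time_s: 32.88
tcp_pos: [0.6141, 0.0503, 0.2911]
tool_rot: [0.124, -3.138, -0.0]
ft_force: [-1.2, 0.8, -0.2]
opening: 0.0401
gripper_force: 0.0
```

Run:
```python
from held import *
s=here(); im=r.get_image("wrist"); P=pts(im,s); np.savez("w5.npz",P=P,frame=im["frame"]); save(im,"w5.png")
for y in (-.09,-.03,.03,.09): seated(P,y)
q=(P[...,:2]-c0)@M0; F=im["frame"].astype(int); z=P[...,2]
hsv=cv2.cvtColor(im["frame"],cv2.COLOR_RGB2HSV)
for sg in (-1,1):
    k=(z>.10)&(z<.16)&(q[...,0]*sg>.06)&(q[...,0]*sg<.13)&(abs(q[...,1])<.13)&(np.mgrid[0:480,0:640][0]<330)
    if k.sum(): print("lid",sg,k.sum(),np.round(np.percentile(q[k][:,0],[2,50,98]),4),np.round(np.percentile(z[k],[2,50,98]),4))
```

```text
tcp [0.6141 0.0503 0.2911] psi -175.5 F [-1.2  0.8 -0.2] open 0.0401 g 0.0 t 32.9 q [-0.63  0.38  0.57  1.78 -0.23  1.05  1.68]
seat -0.09 1080 [0.0511 0.052  0.0529]
seat -0.03 1077 [0.051  0.0519 0.0528]
seat 0.03 1056 [0.0508 0.0517 0.0526]
seat 0.09 1082 [0.0508 0.0517 0.0526]
lid -1 21522 [-0.1029 -0.0908 -0.0847] [0.1023 0.1358 0.1382]
lid 1 5225 [0.0895 0.0925 0.0965] [0.1005 0.1125 0.13  ]
```

View pics/w5.png

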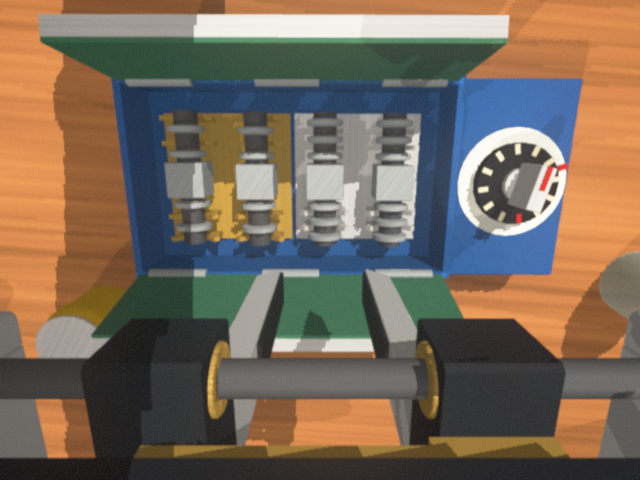

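All four studs are seated (collar tops near 52 mm); pointer at (548,178), deck mark at (563,168), lids still open. Next is the near lid, pushed from outside with closed fingers.

Run:
```python
from held import *
p=c0+M0@[-.128,0]; print(p); rel([(*p,.29,184.4)])
```

```text
[0.44917725 0.00897996]
[ 0.1676 -0.0285  0.0012] [ 0.  -0.   0.2]
```

Emit:
move_arm(motion="1 0.05 -0.009 0 0 0 0; 1 0.1 -0.018 0 0 0 0; 1 0.15 -0.027 0 0 0 0; 1 0.168 -0.028 0 0 0 0; 1 0.168 -0.028 0 0 0 0")

```text
time_s: 33.55
tcp_pos: [0.4482, 0.0095, 0.2917]
tool_rot: [-0.127, 3.139, 0.003]
ft_force: [-0.6, 1.6, 0.4]
opening: 0.0003
gripper_force: 0.0
```

Emit:
move_arm(motion="1 0 0 0 0 0 0; 1 0 0 0 0 0 0; 1 0 0 0 0 0 0")

```text
time_s: 33.92
tcp_pos: [0.4496, 0.0088, 0.2913]
tool_rot: [0.124, -3.139, 0.001]
ft_force: [0.1, -0.6, -0.3]
opening: 0.0004
gripper_force: 0.0
```

Run:
```python
from held import *
here(); p=c0+M0@[-.128,0]; rel([(*p,.209,184.4)])
```

```text
tcp [0.4496 0.0088 0.2913] psi -175.5 F [ 0.1 -0.6 -0.3] open 0.0004 g 0.0 t 33.9 q [-0.74  0.05  0.61  2.13 -0.04  0.97  1.54]
[0.0003 0.0003 0.0823] [-0.  -0.   0.1]
```

Emit:
move_arm(motion="1 0 0 0.03 0 0 0; 1 0 0 0.06 0 0 0; 1 0 0 0.082 0 0 0; 1 0 0 0.082 0 0 0; 1 0 0 0.082 0 0 0")

```text
time_s: 34.55
tcp_pos: [0.4496, 0.0086, 0.2101]
tool_rot: [-0.124, 3.139, -0.0]
ft_force: [-0.1, 0.2, -0.2]
opening: 0.0002
gripper_force: 0.0
```

Emit:
move_arm(motion="1 -0.018 0 -0.004 0 0 0; 1 -0.037 0 -0.008 0 0 0; 1 -0.048 0 -0.007 0 0 0; 1 -0.058 0 -0.005 0 0 0; 1 -0.068 0 0 0 0 0")

```text
time_s: 35.17
tcp_pos: [0.5174, 0.0142, 0.2094]
tool_rot: [-0.124, 3.139, 0.0]
ft_force: [-1.6, 0.5, 2.1]
opening: 0.0005
gripper_force: 0.8
```

Emit:
move_arm(motion="1 -0.01 0 0.005 0 0 0; 1 -0.016 0 0.01 0 0 0; 1 -0.021 0 0.016 0 0 0; 1 -0.026 0 0.024 0 0 0; 1 -0.029 0 0.03 0 0 0")

```text
time_s: 35.8
tcp_pos: [0.5461, 0.0164, 0.1789]
tool_rot: [-0.124, 3.139, -0.0]
ft_force: [-1.0, 0.4, 0.6]
opening: 0.0005
gripper_force: 0.7
```

Emit:
move_arm(motion="1 -0.002 0 0.006 0 0 0; 1 -0.004 0 0.012 0 0 0; 1 -0.005 0 0.018 0 0 0; 1 -0.005 0 0.02 0 0 0; 1 -0.005 0 0.021 0 0 0")

```text
time_s: 36.42
tcp_pos: [0.5509, 0.0168, 0.1585]
tool_rot: [-0.124, 3.139, 0.0]
ft_force: [-2.5, 0.1, 10.0]
opening: 0.0007
gripper_force: 5.0
```

Run:
```python
from held import *
s=here(); q=M0.T@(np.array(s["tcp_pos"][:2])-c0); print(q, s["tcp_pos"][2]-.097)
im=r.get_image("scene"); P=pts(im); Q=(P[...,:2]-c0)@M0; z=P[...,2]
F=im["frame"].astype(int); g=(F[...,1]>F[...,0]+15)&(F[...,1]>F[...,2]+15)
for sg in (-1,1):
    k=g&(Q[...,0]*sg>.01)&(Q[...,0]*sg<.13)&(abs(Q[...,1])<.13)&(z>.05)
    print(sg,k.sum(),[np.round(np.percentile(a[k],[5,50,95]),3) for a in (Q[...,0],z)] if k.sum() else "")
```

```text
tcp [0.5509 0.0168 0.1585] psi -175.5 F [-2.5  0.1 10. ] open 0.0007 g 5.0 t 36.4 q [-0.56  0.45  0.52  2.03 -0.33  0.74  1.81]
[-2.60225123e-02 -2.74309855e-05] 0.061452786671149395
-1 1270 [array([-0.069, -0.036, -0.012]), array([0.058, 0.062, 0.066])]
1 96 [array([0.011, 0.102, 0.104]), array([0.122, 0.137, 0.164])]
```

Emit:
move_arm(motion="1 0 0 0.0015 0 0 0; 1 0 0 0.003 0 0 0; 1 0 0 0.003 0 0 0")

```text
time_s: 36.85
tcp_pos: [0.5511, 0.0166, 0.1579]
tool_rot: [-0.123, 3.138, 0.003]
ft_force: [-18.2, 0.4, 56.1]
opening: 0.0005
gripper_force: 27.8
```

Emit:
move_arm(motion="1 0 0 -0.03 0 0 0; 1 0 0 -0.08 0 0 0; 1 -0.03 0 -0.13 0 0 0; 1 -0.08 0 -0.14 0 0 0; 1 -0.13 0 -0.14 0 0 0")

```text
time_s: 37.48
tcp_pos: [0.6822, 0.0276, 0.2973]
tool_rot: [-0.126, 3.136, 0.002]
ft_force: [-0.3, 0.7, 0.7]
opening: 0.0003
gripper_force: 0.0
```

Emit:
move_arm(motion="1 -0.024 0 0 0 0 0; 1 -0.024 0 0 0 0 0; 1 -0.024 0 0 0 0 0; 1 -0.024 0 0 0 0 0")

```text
time_s: 37.98
tcp_pos: [0.7037, 0.0289, 0.2958]
tool_rot: [-0.124, 3.139, 0.001]
ft_force: [0.1, -0.1, 0.1]
opening: 0.0007
gripper_force: 0.0
```

Run:
```python
from held import *
here(); p=c0+M0@[.128,0]; rel([(*p,.209,184.4)])
im=r.get_image("top"); P=pts(im); Q=(P[...,:2]-c0)@M0; z=P[...,2]
for x0,x1 in ((-.07,-.01),(.08,.13)):
    k=(Q[...,0]>x0)&(Q[...,0]<x1)&(abs(Q[...,1])<.12)&(z>.055); print(x0,k.sum(),[np.round(np.percentile(a[k],[5,50,95]),3) for a in (Q[...,0],z)])
```

```text
tcp [0.7037 0.0289 0.2958] psi -175.5 F [ 0.1 -0.1  0.1] open 0.0007 g 0.0 t 38.0 q [-0.53  0.54  0.58  1.56 -0.31  1.14  1.77]
[-0.0007 -0.0003  0.0868] [0.  0.  0.1]
-0.07 5377 [array([-0.067, -0.041, -0.013]), array([0.059, 0.686, 0.709])]
0.08 4034 [array([0.083, 0.102, 0.127]), array([0.09 , 0.618, 0.639])]
```

Emit:
move_arm(motion="1 0 0 0.03 0 0 0; 1 0 0 0.06 0 0 0; 1 0 0 0.086 0 0 0; 1 0 0 0.086 0 0 0; 1 0 0 0.086 0 0 0")

```text
time_s: 38.65
tcp_pos: [0.7047, 0.0289, 0.2108]
tool_rot: [-0.124, 3.138, 0.0]
ft_force: [0.6, -0.5, 0.9]
opening: 0.0007
gripper_force: 0.0
```

Emit:
move_arm(motion="1 0.018 0 -0.004 0 0 0; 1 0.037 0 -0.008 0 0 0; 1 0.048 0 -0.007 0 0 0; 1 0.058 0 -0.005 0 0 0; 1 0.068 0 0 0 0 0")

```text
time_s: 39.28
tcp_pos: [0.6364, 0.0236, 0.2096]
tool_rot: [-0.124, 3.138, 0.0]
ft_force: [1.3, -0.1, 2.0]
opening: 0.0007
gripper_force: 0.8
```

Emit:
move_arm(motion="1 0.01 0 0.005 0 0 0; 1 0.016 0 0.01 0 0 0; 1 0.021 0 0.016 0 0 0; 1 0.026 0 0.024 0 0 0; 1 0.029 0 0.03 0 0 0")

```text
time_s: 39.9
tcp_pos: [0.6073, 0.0213, 0.1788]
tool_rot: [0.124, -3.139, 0.0]
ft_force: [1.6, 0.3, 1.0]
opening: 0.0003
gripper_force: 0.6
```

Emit:
move_arm(motion="1 0.002 0 0.006 0 0 0; 1 0.004 0 0.012 0 0 0; 1 0.005 0 0.018 0 0 0; 1 0.005 0 0.02 0 0 0; 1 0.005 0 0.021 0 0 0")

```text
time_s: 40.52
tcp_pos: [0.6024, 0.0208, 0.1584]
tool_rot: [0.124, -3.138, -0.0]
ft_force: [-4.8, 1.0, 13.5]
opening: 0.0003
gripper_force: 6.8
```

Emit:
move_arm(motion="1 0 0 0.001 0 0 0; 1 0 0 0.0015 0 0 0; 1 0 0 0.0015 0 0 0")

```text
time_s: 40.9
tcp_pos: [0.6025, 0.0207, 0.1582]
tool_rot: [0.124, -3.139, -0.002]
ft_force: [-10.7, 0.4, 27.3]
opening: 0.0003
gripper_force: 13.4
```

Emit:
move_arm(motion="1 0 0 -0.03 0 0 0; 1 0 0 -0.08 0 0 0; 0.3 0 0.03 -0.13 0 0 0; 0.3 -0.02 0.078 -0.14 0 0 0; 0.3 -0.024 0.078 -0.14 0 0 0")

```text
time_s: 41.52
tcp_pos: [0.6211, 0.1051, 0.2977]
tool_rot: [-0.133, 3.137, 0.003]
ft_force: [-0.9, 0.0, 0.7]
opening: 0.0271
gripper_force: 0.0
```

Emit:
move_arm(motion="0.3 0 0 0 0 0 0; 0.3 0 0 0 0 0 0; 0.3 0 0 0 0 0 0")

```text
time_s: 41.9
tcp_pos: [0.6202, 0.0995, 0.2968]
tool_rot: [0.122, -3.139, 0.0]
ft_force: [0.7, -0.4, -0.0]
opening: 0.0329
gripper_force: 0.0
```

```bash
cat > dial.py <<'E'
from held import *
def dial(name=None):
    s=here(); im=r.get_image("wrist"); P=pts(im,s)
    if name: save(im,name)
    q=(P[...,:2]-c0)@M0; z=P[...,2]; F=im["frame"].astype(int)
    d=np.hypot(q[...,0],q[...,1]-.19)
    k=(z>.0925)&(z<.1)&(d<.024)
    if k.sum()>20:
        (cx,cy),sz,a=cv2.minAreaRect(q[k].astype(np.float32)); print("bar n",k.sum(),np.round([cx,cy],4),np.round(sz,4),round(a,1))
    red=(F[...,0]>120)&(F[...,1]<75)&(F[...,2]<85)&(d<.06)
    n,l,st,_=cv2.connectedComponentsWithStats(red.astype(np.uint8))
    for i in range(1,n):
        if st[i,4]>4:
            m=np.median(q[l==i],0)-[0,.19]; print("red",st[i,4],np.round(m*1000,1),"z",np.round(np.median(z[l==i])*1000,1),"ang",round(np.arctan2(m[1],-m[0]),3))
    k=(abs(q[...,1])<.12)&(z<.1)
    for a,b in ((-.07,-.05),(-.03,-.015),(.015,.03),(.05,.07)):
        kk=k&(q[...,0]>a)&(q[...,0]<b); print("lid",a,kk.sum(),np.round(np.percentile(z[kk],[5,50,95]),4) if kk.sum() else "")
    return im,P
E
python3 - <<'E'
from dial import *
dial("w6.png")
E
```

```text
tcp [0.6202 0.0995 0.2968] psi -175.5 F [ 0.7 -0.4 -0. ] open 0.0329 g 0.0 t 41.9 q [-0.72  0.4   0.6   1.75 -0.25  1.07  1.62]
bar n 795 [1.000e-04 1.898e-01] [0.0127 0.034 ] 76.3
red 42 [-13.2  40. ] z 52.1 ang 1.252
red 90 [-8.  2.] z 97.3 ang 0.239
red 44 [29.   4.1] z 62.5 ang 3.002
lid -0.07 8027 [0.0598 0.061  0.0631]
lid -0.03 5458 [0.0598 0.0611 0.0632]
lid 0.015 4795 [0.0599 0.0611 0.0632]
lid 0.05 5985 [0.06   0.0612 0.0632]
```

View pics/w6.png

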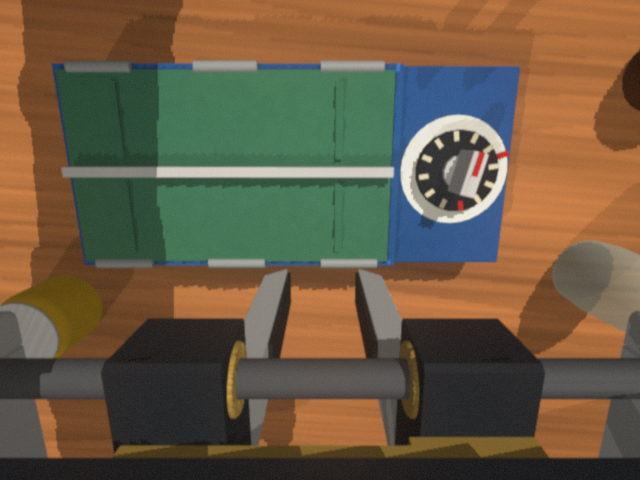

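Both lids lie flat and meet along the seam at row 172; the pointer is at (478,163), the deck mark at (502,155). Next the knob.

Run:
```python
from held import *
rel([(.5622,.2083,.23,170.7),(.5622,.2083,.17,170.7)])
```

```text
[0.0494 0.1128 0.0668] [-0.  -0.  13.8]
[0.   0.   0.06] [0. 0. 0.]
```

Emit:
move_arm(motion="0.3 0.018 0.04 0 0 0 5; 0.3 0.036 0.08 0.02 0 0 10; 0.3 0.05 0.113 0.05 0 0 13.8; 0.3 0.05 0.113 0.067 0 0 13.8; 0.3 0.05 0.113 0.067 0 0 13.8")

```text
time_s: 42.58
tcp_pos: [0.5615, 0.2083, 0.2291]
tool_rot: [-0.254, -3.13, 0.002]
ft_force: [0.1, -1.3, 0.2]
opening: 0.033
gripper_force: 0.0
```

Emit:
move_arm(motion="0.3 0 0 0 0 0 0; 0.3 0 0 0 0 0 0")

```text
time_s: 42.82
tcp_pos: [0.5624, 0.2084, 0.2308]
tool_rot: [0.256, 3.13, 0.001]
ft_force: [0.0, 0.3, -0.3]
opening: 0.0329
gripper_force: 0.0
```

Run:
```python
from held import *
here(); rel([(.5622,.2083,.171,170.7)])
```

```text
tcp [0.5624 0.2084 0.2308] psi 170.7 F [ 0.   0.3 -0.3] open 0.0329 g 0.0 t 42.8 q [-0.93  0.43  0.6   1.88 -0.3   0.92  1.22]
[ 0.0003 -0.0002  0.0598] [ 0.   0.1 -0. ]
```

Emit:
move_arm(motion="0.3 0 0 0.03 0 0 0; 0.3 0 0 0.055 0 0 0; 0.3 0 0 0.06 0 0 0; 0.3 0 0 0.06 0 0 0; 1 0 0 0.06 0 0 0")

```text
time_s: 43.45
tcp_pos: [0.5622, 0.2093, 0.1711]
tool_rot: [0.254, 3.13, 0.001]
ft_force: [0.2, 1.2, 0.4]
opening: 0.0259
gripper_force: 0.0
```

Emit:
move_arm(motion="1 0 0 0 0 0 0; 1 0 0 0 0 0 0; 1 0 0 0 0 0 0; 1 0 0 0 0 0 0")

```text
time_s: 43.95
tcp_pos: [0.5618, 0.2088, 0.1706]
tool_rot: [0.254, 3.131, -0.0]
ft_force: [-1.8, -3.5, 7.5]
opening: 0.0118
gripper_force: 30.0
```

Run:
```python
from dial import *
dial()
```

```text
tcp [0.5618 0.2088 0.1706] psi 170.7 F [-1.8 -3.5  7.5] open 0.0118 g 30.0 t 44.0 q [-0.89  0.51  0.56  1.92 -0.36  0.82  1.27]
bar n 2205 [-0.0028  0.1869] [0.0325 0.0351] 51.8
red 133 [-13.1  39.8] z 52.3 ang 1.252
red 263 [-8.1  2.1] z 97.4 ang 0.256
lid -0.07 6563 [0.0601 0.0612 0.0638]
lid -0.03 4849 [0.0601 0.0612 0.0637]
lid 0.015 679 [0.0549 0.0614 0.0645]
lid 0.05 3509 [0.0604 0.0613 0.0622]
```

Emit:
move_arm(motion="1 0 0 0 0 0 6; 1 0 0 0 0 0 12; 1 0 0 0 0 0 18; 1 0 0 0 0 0 24; 1 0 0 0 0 0 30")

```text
time_s: 44.62
tcp_pos: [0.5621, 0.2094, 0.1706]
tool_rot: [1.06, 2.956, 0.001]
ft_force: [0.3, -0.0, 3.2]
opening: 0.0117
gripper_force: 30.0
```

Emit:
move_arm(motion="1 0 0 0 0 0 6; 1 0 0 0 0 0 12; 1 0 0 0 0 0 18; 1 0 0 0 0 0 24; 1 0 0 0 0 0 27.5")

```text
time_s: 45.25
tcp_pos: [0.5625, 0.2097, 0.1707]
tool_rot: [1.731, 2.62, 0.003]
ft_force: [4.8, 0.3, 0.0]
opening: 0.0121
gripper_force: 30.0
```

Emit:
move_arm(motion="1 0 0 0 0 0 0; 1 0 0 0 0 0 0")

```text
time_s: 45.5
tcp_pos: [0.5625, 0.2097, 0.1706]
tool_rot: [1.725, 2.624, 0.003]
ft_force: [4.6, 2.5, 5.0]
opening: 0.0119
gripper_force: 30.0
```

Run:
```python
from dial import *
dial()
```

```text
tcp [0.5625 0.2097 0.1706] psi 113.3 F [4.6 2.5 5. ] open 0.0119 g 30.0 t 45.5 q [-1.06  0.59  0.82  1.92 -0.56  0.87  0.45]
bar n 2205 [0.0032 0.1934] [0.0326 0.0353] 42.8
red 135 [-13.   39.9] z 52.3 ang 1.256
red 283 [-2.6  8.6] z 97.7 ang 1.274
red 42 [29.3  4.5] z 62.7 ang 2.989
lid -0.07 823 [0.0603 0.0612 0.0639]
lid -0.03 0 
lid 0.015 1097 [0.0604 0.0613 0.0644]
lid 0.05 0
```

Emit:
move_arm(motion="0.5 0 0 0 0 0 0; 0.5 0 0 0 0 0 0; 0.4 0 0 -0.01 0 0 0; 0.4 0 0 -0.05 0 0 0; 0.4 0 0 -0.1 0 0 0")

```text
time_s: 46.18
tcp_pos: [0.5612, 0.2088, 0.271]
tool_rot: [-1.729, -2.623, 0.003]
ft_force: [0.1, 1.0, 0.3]
opening: 0.0282
gripper_force: 0.0
```

Emit:
move_arm(motion="0.4 -0.04 0 -0.02 0 0 0; 0.4 -0.07 0 -0.03 0 0 0; 0.4 -0.07 0 -0.03 0 0 0; 0.4 -0.07 0 -0.03 0 0 0")

```text
time_s: 46.68
tcp_pos: [0.589, 0.1454, 0.2999]
tool_rot: [-1.728, -2.623, 0.0]
ft_force: [0.2, -0.2, 0.2]
opening: 0.0284
gripper_force: 0.0
```

Run:
```python
from dial import *
dial("w7.png")
```

```text
tcp [0.589  0.1454 0.2999] psi 113.2 F [ 0.2 -0.2  0.2] open 0.0284 g 0.0 t 46.7 q [-1.05  0.46  0.95  1.81 -0.42  1.1   0.45]
bar n 753 [0.0004 0.1904] [0.0113 0.0341] 19.1
red 52 [-12.7  39.6] z 52.1 ang 1.261
red 81 [-2.4  7.9] z 97.2 ang 1.273
red 46 [29.7  4.3] z 62.4 ang 2.997
lid -0.07 2704 [0.0599 0.0611 0.0634]
lid -0.03 1769 [0.0599 0.0611 0.0635]
lid 0.015 1501 [0.06   0.0612 0.0639]
lid 0.05 3238 [0.0601 0.0613 0.0636]
```

View pics/w7.png

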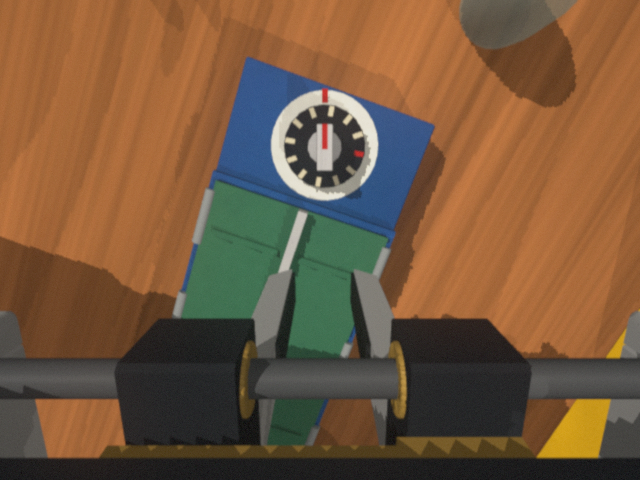

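The pointer (324,135) lines up with the deck mark (325,95), the ring mark (358,154) has not moved, and the lids are flat. Handing in.

```bash
python3 -c "
from cell import r
print(r.close_job())"
```

```text
the job is handed in; nothing more can be done
None
```

All four studs are in their matching plates, both lid halves are closed and meet, and the knob pointer is on the red mark with the ring unmoved; the job is handed in, though no verdict came back.

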